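# Make up two gift boxes from the sweet-shop stock

## Task

Make up the two gift boxes from the stock on the table, each thing in the pocket cut for it: the larger box gets the chocolate bar lying flat in its long shallow recess, the tall slim carton and one of the two sprinkle jars; the smaller box gets the short squat carton and the other jar (either jar may go in either box). Stand the cartons and jars upright and let everything down onto its pocket floor rather than dropping it, and leave the pop tin, the bell and the lollipop where they are.

Things in the scene. Friction and masses are not known exactly. Their poses are not given: they have to be found in the camera images.
- large_box: Larger kraft box, 181 (x) x 179 (y) x 32 mm, fixed; white insert flush with the rim, kraft pocket floors. Origin centre of underside. Pockets in its frame (mm): bar recess at x -50, y 0, 65 (x) x 163 (y), floor z 25; round jar pocket at x 37.5, y -50, 58 across, floor z 5; tall carton's pocket at x 37.5, y 47, 86 (x) x 62 (y), floor z 5. Lay the bar first: the carton crowds a low gripper.
- small_box: Smaller kraft box, 96 (x) x 172 (y) x 32 mm, fixed; white insert flush with the rim, kraft pocket floors. Origin centre of underside. Pockets in its frame (mm), floors at z 5, so 27 deep, mouths bevelled: round jar pocket at x 0, y -47, 58 across; short carton's pocket at x 0, y 42, 76 (x) x 68 (y).
- choc_bar: Chocolate bar in a green wrapper lying flat, 52 (x) x 150 (y) x 12 mm thick, 46 g. Origin: centre of its underside; long axis y. Grip it across its 52 mm width. Lies on the left of the table.
- jar_a: Sprinkle jar with a green screw lid, upright, 46 mm across, 96 mm high, the body below the lid 45 mm across and straight up to about 76 mm; about 110 g. Origin: centre of its underside, z up. Furniture up to 0.55 m tall stands along the back of the table, beyond x = 0.62 m: travel in front of it.
- jar_b: Sprinkle jar with a red screw lid, the same shape and size as the other: 46 mm across, 96 mm high. Origin: centre of its underside, z up.
- tall_carton: Tall slim red carton with a flap on top (body firm up to 89 mm), upright, 49 (x) x 73 (y) x 122 mm high. Origin: centre of its underside, z up. Grip across its 49 mm (x) sides, at 45 to 75 mm above its underside. In the larger box its long side (y) lies along the box's x.
- short_carton: Short squat brown carton, upright, 55 (x) x 63 (y) x 102 mm high. Origin: centre of its underside, z up. Grip across its 55 mm (x) sides, at 45 to 75 mm above its underside. In the smaller box its y side lies along the box's x.
- pop_tin: Bystander: printed pop tin with a pale grey lid, 70 mm across, 102 mm high, standing at the back right. Origin: centre of its underside. Not wanted; leave it.
- bell: Bystander: white counter bell on a black foot, 76 mm across, 53 mm high, on the left in front of the drawer chest. Origin: centre of its underside. Leave it.
- lollipop: Bystander: whirl lollipop lying flat near the left edge of the table, 149 x 64 x 21 mm; origin under its middle, disc at the +x end, stick along x. Not wanted; leave it.
Not all that is in view belongs to the job. What is shaped like the jar_a but yellow is not meant.

How it is judged:
By the outcome, as a careful person would: the job done as asked, in the order asked, and still so for the second after the job is handed in, with the robot touching nothing.
It also fails if it takes over 136 s, if anything falls off the work surface, if the arm or the gripper's body presses on something with over 40 N, if the wrist force passes 120 N, or if a joint passes its speed limit or range.

## Robot

A 6-joint arm with a two-finger parallel gripper is mounted at the origin on a cart in front of the work surface, level with it; the furniture and walls round the work are solid. World frame = base frame: x ahead of the robot, y to its left, z up, the work surface at z = 0. Lengths are in m, angles in rad, forces in N, time in s.
With the tool pointing down it reaches from about 0.3 to 0.775 m from the base axis. Payload 14.6 kg.
Tool frame: the origin (TCP) lies on the mounting face of the last link; the fingertips stand 199 mm ahead of it and the grasp point (between the pads) lies 180 mm ahead of it; z points along the fingers, y is the line along which they close (so a half turn about z gives the same grasp; the last joint's range is limited). The gripper opens to 94 mm and grips with 3 to 60 N. Pads are 16 mm wide; open, the fingers measure 119 mm over their backs; the gripper's body (75 mm by 177 mm) begins 78 mm behind the grasp point.
Start: joints at [1.251, 0.3, 1.521, -0, 1.321, -0.067], TCP at [0.138, 0.533, 0.405] pointing down, gripper open.
Joint ranges: [-3.03, 3.03], [-0.79, 2.21], [0.23, 2.52], [-1.04, 4.18], [0, 3.07], [-2.55, 2.55]. Speed limits (rad/s): [2.22, 2.22, 2.57, 3.14, 3.14, 3.14].

## Interface

Orientations are given as [roll, pitch, yaw] about the fixed x, y, z axes, in that order (R = Rz(yaw) Ry(pitch) Rx(roll)).
In Python, from station import telemetry, cams, workorder, finder gives the robot as it stands.
- The arm moves only by the tool jog_arm, never from a script. Its argument "rows" is a list of rows, each an object with "gripper": the finger opening in m, from 0 to 0.094; "slide": the shift along the tool's x, y, z in m, a list of three; "spin": the turn about the tool's z in rad. In form: [{"gripper": gripper, "slide": [tx, ty, tz], "spin": spin}, ...]. A call has 1 to 8 rows; each row is the pose to reach, as a shift and turn from the pose commanded when the call began, along the tool's axes at that moment; what a row does not reach only later rows make up. A row lasts 1/10 s, in which the tool goes at most 50 mm and 8.59 degrees, less where a joint would pass 70% of its speed; a pose out of reach is approached as far as the arm can. A call with a gripper value outside its range is refused whole. The fingers move at their own pace and stop on an object; "squeeze" is the grip in N (left out, the last holds). Time passes only in rows, so rows that repeat a pose let the fingers close. It gives the time, the measured TCP pose, the force, the opening and the grip force at its end, in the units of the state.
- telemetry.get_obs(): the state, without advancing time (a new reading comes with each control period).
- cams.camera(name): name is "scene" or "top"; returns (picture, depth): 400x640x3 uint8, red, green, blue; 400x640 float32, m along the optical axis (not along the pixel's ray), 0 where there is no reading.
- cams.camera_info(name): a dict with "camera_matrix" (3x3 intrinsics, pixels), "k1" (the pictures are not rectified: a ray, as slopes to the right and down, at radius r is drawn at 1 + k1 r^2 times it, then the intrinsics apply), "R" (3x3) and "t" (3): a world point X has camera coordinates R X + t. Camera axes: x right, y down, z forward; pixel columns grow to the right and rows downward; lengths in m; the calibration is good to about 2 mm. A picture is of the moment at which its call begins. camera_info takes no time and is no camera call.
- workorder.hand_in(): hands the job in; it is judged then, once.
Trained networks look in the newest picture that a camera, given by its name, has taken for a name from the list of things; names that differ only in an ending like _2 or _b are one class to them, and where a whole thing is asked for, a point or a joint stands for the part that bears it (a point fixed in the world has none). Each returns a list of dicts, best first, with "confidence" (0 to 1); they miss things now and then, are a little off and sometimes report something else, mostly with a low value. They report only what shows in the picture. A call takes as long as a camera call. They do not tell look-alikes from the thing itself.
- finder.find_in(target, camera): "point" ([x, y, z] in m, in world coordinates, good to about 4 mm: the middle of the surface that is visible of it).
- finder.masks_of(target, camera): "region" (400x640 bool, what is visible of it).
The state is a dict: "time_s": time; "qpos": joint angles; "joint_vel": joint speeds; "tau": joint torques, N m; "ee_pos": TCP position; "eef_rot": TCP orientation; "force": force on the tool from outside, world axes, zero at the start; "moment": the same for the moment, N m; "grip_width": finger opening in m; "grip_force": force on a finger pad.
Only numpy, scipy, OpenCV 4.12 (cv2) and the standard library are available. Lean on these libraries where they do the work, as an engineer would, in place of code of your own. Each camera call takes 0.05 s, during which the arm holds its last target. There are 200 camera calls.

## Working session

There is one attempt and no reset: what is moved stays moved. The work goes in short steps, Python scripts to look and compute and a tool call to move; the robot and the scene stay as the last step left them, time stands still between calls to the robot, and variables do not carry over. Pictures are saved under pics/ and viewed, at most 14 in all, crops included, and the job is handed in when it is done.

Besides the shell and the picture viewer there is one more tool, called as name([rows], argument=value, ...), one row to a line, values as JSON. jog_arm: Moves the arm, as the interface text tells. Its arguments: {"type":"object","properties":{"rows":{"type":"array","items":{"type":"object","properties":{"gripper":{"type":"number"},"slide":{"type":"array","items":{"type":"number"}},"spin":{"type":"number"}}}},"squeeze":{"type":"number"}},"required":["rows"]}

```bash
ls; mkdir -p pics; cat > h.py <<'E'
import numpy as np, cv2
from station import telemetry, cams, workorder, finder
def save(name,fn):
    im,d=cams.camera(name); cv2.imwrite(fn,im[:,:,::-1]); return im,d
def cloud(name,d):
    i=cams.camera_info(name);K=np.array(i["camera_matrix"],float);R=np.array(i["R"]);t=np.array(i["t"])
    v,u=np.mgrid[0:400,0:640].astype(float)
    p=cv2.undistortPoints(np.stack([u.ravel(),v.ravel()],1)[:,None],K,np.array([i["k1"],0,0,0.]))[:,0]
    c=np.c_[p,np.ones(len(p))]*d.ravel()[:,None]
    return ((c-t)@R).reshape(400,640,3)
E
python3 - <<'E'
from h import *
print(telemetry.get_obs())
for c in ("scene","top"):
    im,d=save(c,f"pics/{c}0.png"); np.savez(f"{c}0.npz",im=im,d=d)
    i=cams.camera_info(c); print(c,-np.array(i["R"]).T@i["t"],i["k1"])
    for n in ["large_box","small_box","choc_bar","jar_a","tall_carton","short_carton","pop_tin","bell","lollipop"]:
        print(c,n,[(np.round(x["point"],3).tolist(),round(x["confidence"],2)) for x in finder.find_in(n,c)])
E
```

```text
pics
{'time_s': 0.0, 'qpos': array([ 1.25143501e+00,  3.00463930e-01,  1.52157109e+00,  1.69366380e-05,
        1.32068237e+00, -6.65794178e-02]), 'joint_vel': array([-4.12250908e-04, -1.36043771e-03,  3.57526875e-05, -1.19070816e-04,
       -2.93592740e-04,  9.40050739e-05]), 'tau': array([-7.88272810e-04, -5.31800008e+01, -3.52737951e+01,  7.08070910e-02,
        2.44584319e-02, -7.28276336e-05]), 'ee_pos': array([0.13753528, 0.53249463, 0.40409436]), 'eef_rot': array([-3.1404715e+00, -9.1197591e-05,  2.8888065e+00]), 'force': array([0.11684891, 0.84298326, 0.35492565]), 'moment': array([-0.0009989 ,  0.04195695, -0.01074244]), 'grip_force': 0.0, 'grip_width': 0.09394478295930714}
scene [-0.00949377 -0.76885345  1.18674316] -0.09572192266068835
scene large_box [([0.478, 0.09, 0.026], 0.66)]
scene small_box [([0.475, -0.118, 0.023], 0.94)]
scene choc_bar [([0.456, 0.408, 0.011], 0.71)]
scene jar_a [([0.388, -0.389, 0.078], 0.86), ([0.503, -0.387, 0.079], 0.68)]
scene tall_carton [([0.416, -0.296, 0.09], 0.53)]
scene short_carton [([0.416, -0.296, 0.09], 0.78)]
scene pop_tin [([0.477
[... 156 characters left out ...]
21 0.0531476  1.20412804] -0.05116954514007406
top large_box [([0.489, 0.105, 0.023], 0.63)]
top small_box [([0.477, -0.103, 0.037], 0.96)]
top choc_bar [([0.591, 0.402, 0.027], 0.7), ([0.46, 0.412, 0.011], 0.57)]
top jar_a [([0.399, -0.377, 0.087], 0.81), ([0.516, -0.37, 0.089], 0.79), ([0.502, 0.255, 0.098], 0.56), ([0.562, -0.269, 0.092], 0.36)]
top tall_carton [([0.559, -0.266, 0.093], 0.92), ([0.59, 0.402, 0.029], 0.22)]
top short_carton [([0.423, -0.272, 0.101], 0.88), ([0.477, -0.104, 0.035], 0.54), ([0.516, -0.368, 0.09], 0.42)]
top pop_tin [([0.617, -0.383, 0.1], 0.93), ([0.501, 0.257, 0.097], 0.66)]
top bell [([0.59, 0.399, 0.032], 0.84)]
top lollipop [([0.599, 0.51, 0.017], 0.63)]
```

View pics/scene0.png

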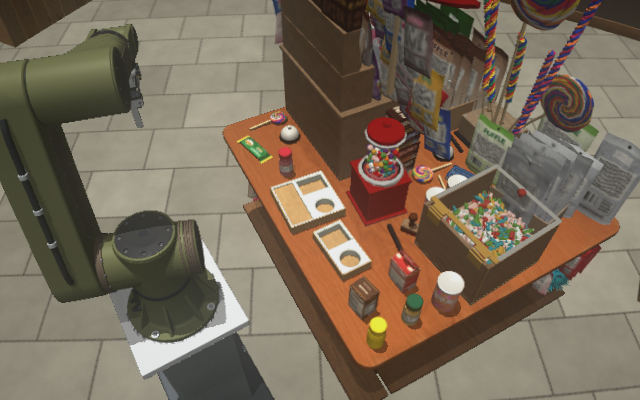

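View pics/top0.png

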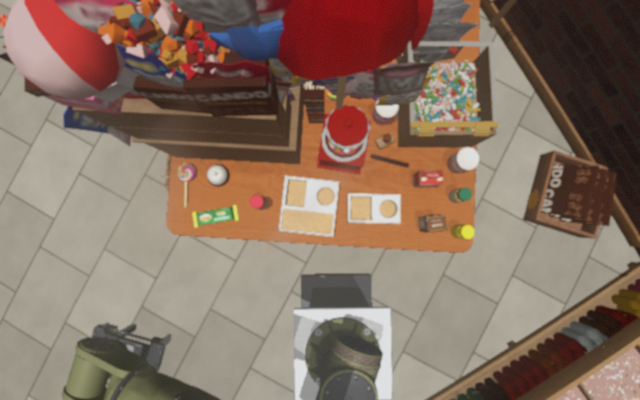

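The scene view shows yellow-lid jar (377,333), green-lid jar (412,308), red-lid jar (286,160), short brown carton (364,298), tall red carton (403,272). The top view shows green (462,194), yellow (465,232), red (257,201), boxes at (310,205) and (374,208), and the bar at (215,216). Green and red are the jars I want. Yellow (465,232) is the look-alike. Next I'll measure and confirm in one enlarged crop.

```bash
python3 - <<'E'
from h import *
C={}
for c in ("scene","top"):
    z=np.load(f"{c}0.npz"); C[c]=(z["im"],z["d"],cloud(c,z["d"]))
    im,d,P=C[c]
    m=(d>0)&(P[...,0]>.3)&(P[...,0]<.66)&(abs(P[...,1])<.5)&(abs(P[...,2])<.008)
    print(c,"table z",np.median(P[m][:,2]))
    # tall things: (name, centre, search radius, zlo,zhi)
    for n,x,y,r,a,b in [("green",.51,-.372,.045,.085,.11),("yellow",.395,-.38,.045,.085,.11),("red",.50,.255,.045,.085,.11),("short",.42,-.275,.06,.09,.115),("tall",.56,-.268,.06,.08,.14),("tin",.615,-.385,.06,.09,.12),("bar",.456,.41,.1,.006,.022),
      ("lbox",.48,.1,.14,.024,.04),("sbox",.475,-.11,.12,.024,.04)]:
        q=(d>0)&(np.hypot(P[...,0]-x,P[...,1]-y)<r)&(P[...,2]>a)&(P[...,2]<b)
        p=P[q]
        if len(p)<5: print(n,len(p));continue
        (cx,cy),(w,h),ang=cv2.minAreaRect((p[:,:2]*1000).astype(np.float32))
        print(c,n,len(p),"ctr %.0f %.0f size %.0f %.0f ang %.1f"%(cx,cy,w,h,ang),"z",np.round(np.percentile(p[:,2],[5,50,95]),3))
def rect(c,z,x0,x1,y0,y1,s=2000):
    i=cams.camera_info(c)
    X,Y=np.meshgrid(0,0)
    xs=np.arange(x1,x0,-1/s);ys=np.arange(y1,y0,-1/s)
    Xg,Yg=np.meshgrid(xs,ys,indexing='ij')
    W=np.stack([Xg,Yg,np.full_like(Xg,z)],-1).reshape(-1,3)
    q=W@np.array(i["R"]).T+np.array(i["t"]);q=q[:,:2]/q[:,2:]
    q=q*(1+i["k1"]*(q**2).sum(1,keepdims=True));K=np.array(i["camera_matrix"])
    uv=(q*[K[0,0],K[1,1]]+K[:2,2]).reshape(*Xg.shape,2).astype(np.float32)
    return cv2.remap(C[c][0],uv[...,0],uv[...,1],cv2.INTER_LINEAR)
a=rect("top",.032,.36,.60,-.2,.22,1800); b=rect("scene",.032,.36,.60,-.2,.22,1800)
a[::90]=a[::90]//2; a[:, ::90]=a[:, ::90]//2
cv2.imwrite("pics/boxes.png",a[:,:,::-1])
im,_,_=C["scene"]; t,_,_=C["top"]
f=lambda x:cv2.resize(x,(390,290),interpolation=cv2.INTER_CUBIC)
cv2.imwrite("pics/jars.png",np.vstack([np.hstack([f(im[240:360,330:490]),f(im[120:240,220:380])]),np.hstack([f(t[140:260,400:560]),f(t[140:260,160:320])])])[:,:,::-1])
E
```

```text
scene table z 0.0019999891100112286
scene green 239 ctr 512 -382 size 43 40 ang 55.5 z [0.088 0.097 0.1  ]
scene yellow 251 ctr 397 -384 size 42 42 ang 57.7 z [0.089 0.097 0.101]
scene red 132 ctr 498 256 size 45 39 ang 61.6 z [0.086 0.097 0.101]
scene short 485 ctr 425 -288 size 54 63 ang 5.7 z [0.094 0.103 0.107]
scene tall 451 ctr 564 -277 size 48 72 ang 2.2 z [0.084 0.098 0.114]
scene tin 538 ctr 625 -389 size 79 67 ang 44.5 z [0.097 0.103 0.107]
scene bar 423 ctr 470 406 size 193 162 ang 81.9 z [0.006 0.012 0.017]
scene lbox 2148 ctr 487 100 size 277 184 ang 82.5 z [0.025 0.031 0.037]
scene sbox 1030 ctr 477 -94 size 205 98 ang 88.3 z [0.026 0.033 0.038]
top table z 8.368352430554857e-05
top green 157 ctr 515 -381 size 39 41 ang 87.2 z [0.088 0.095 0.099]
top yellow 154 ctr 399 -384 size 40 40 ang 59.9 z [0.091 0.095 0.099]
top red 157 ctr 502 260 size 40 40 ang 87.1 z [0.092 0.096 0.1  ]
top short 347 ctr 427 -286 size 51 61 ang 6.3 z [0.097 0.1   0.104]
top tall 343 ctr 568 -276 size 72 43 ang 89.3 z [0.087 0.096 0.116]
top tin 397 ctr 624 -392 size 66 70 ang 42.9 z [0.098 0.101 0.105]
top bar 454 ctr 464 402 size 153 106 ang 83.5 z [0.007 0.011 0.015]
top lbox 2176 ctr 489 100 size 276 181 ang 82.8 z [0.025 0.03  0.035]
top sbox 840 ctr 478 -107 size 172 96 ang 87.7 z [0.027 0.031 0.035]
```

View pics/jars.png

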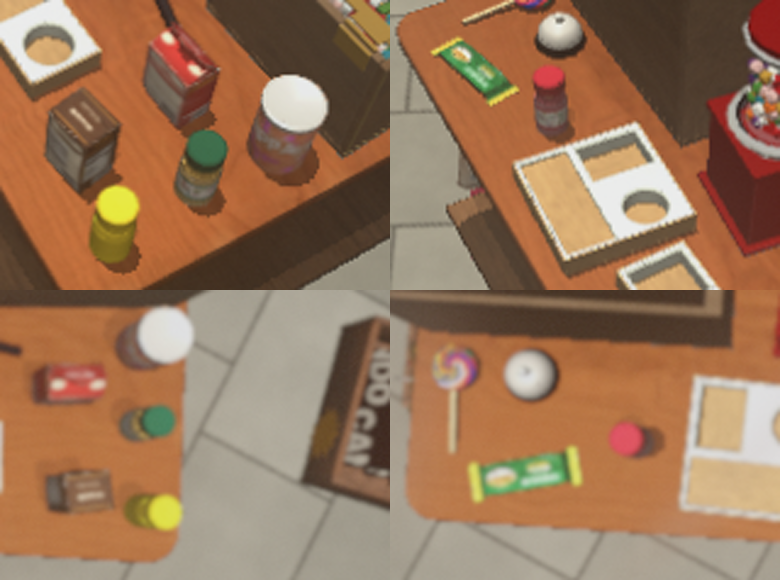

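View pics/boxes.png

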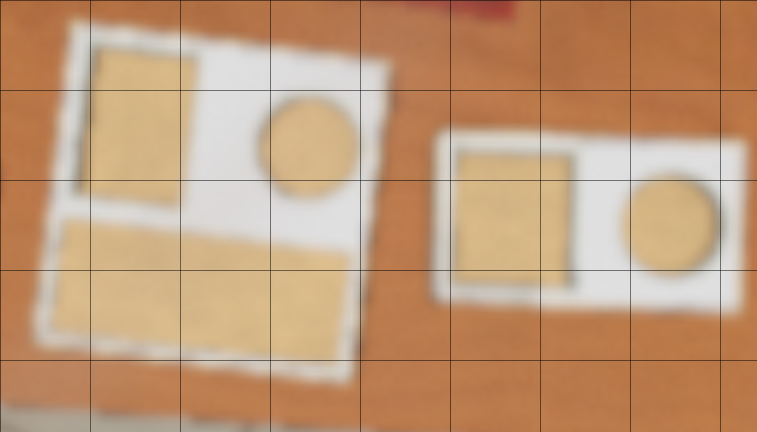

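Crop confirms the lids: green jar (scene 412,308) and red jar (286,160) are the ones meant, and yellow (377,333) is the decoy. The box picture shows the large box's bar recess nearest the robot, and both round pockets on the right (−y). Next come refined poses and obstacle extents.

```bash
python3 - <<'E'
from h import *
for c in ("scene","top"):
    z=np.load(f"{c}0.npz"); im,d=z["im"],z["d"]; P=cloud(c,d); X,Y,Z=P[...,0],P[...,1],P[...,2]
    for n,x0,x1,y0,y1,a,b in [("bar",.39,.53,.31,.5,.007,.02),("lbox",.36,.6,-.008,.22,.027,.037),("sbox",.36,.56,-.22,-.008,.027,.037)]:
        q=(d>0)&(X>x0)&(X<x1)&(Y>y0)&(Y<y1)&(Z>a)&(Z<b)
        k,l,s,_=cv2.connectedComponentsWithStats(q.astype(np.uint8)); q=l==1+np.argmax(s[1:,4])
        p=P[q];(cx,cy),(w,h),ang=cv2.minAreaRect((p[:,:2]*1000).astype(np.float32))
        print(c,n,len(p),"ctr %.1f %.1f size %.0f %.0f ang %.1f"%(cx,cy,w,h,ang))
    # pocket centroids by kraft colour inside boxes
    hsv=cv2.cvtColor(im,cv2.COLOR_RGB2HSV)
    if c=="top":
        q=((hsv[...,1]>50)&(d>0)&(X>.38)&(X<.59)&(Y>-.2)&(Y<.21)&(Z>-.02)&(Z<.04)).astype(np.uint8)
        k,l,s,ct=cv2.connectedComponentsWithStats(q,connectivity=4)
        for j in range(1,k):
            if s[j,4]>60:
                p=P[l==j];(cx,cy),(w,h),ang=cv2.minAreaRect((p[:,:2]*1000).astype(np.float32))
                print("pocket",s[j,4],"mean",np.round(p.mean(0)*1000),"rect %.0f %.0f %.0f %.0f %.1f"%(cx,cy,w,h,ang))
    # obstacles: min x of things z>.12 per y bin
    q=(d>0)&(Z>.11)&(Z<.6)&(X>.4)&(X<.9)
    for y in np.arange(-.45,.55,.05):
        s=q&(Y>=y)&(Y<y+.05)
        for zl,zh in((.11,.2),(.2,.35),(.35,.6)):
            r=s&(Z>zl)&(Z<zh)
            if r.sum()>5: print("%.2f:z>%.2f minx %.3f"%(y,zl,np.percentile(X[r],2)),end=" ")
    print()
    r=(d>0)&(X>.56)&(X<.66)&(Y>-.31)&(Y<-.24)&(Z>.01)&(Z<.07); print("near tall",np.round(P[r][:,:].mean(0),3) if r.any() else 0,r.sum())
E
```

```text
scene bar 309 ctr 455.9 415.9 size 51 131 ang 9.0
scene lbox 1498 ctr 487.2 102.4 size 189 184 ang 82.8
scene sbox 872 ctr 476.3 -107.1 size 175 98 ang 88.3
-0.45:z>0.11 minx 0.674 -0.45:z>0.20 minx 0.685 -0.40:z>0.11 minx 0.673 -0.40:z>0.20 minx 0.687 -0.35:z>0.11 minx 0.676 -0.30:z>0.11 minx 0.571 -0.30:z>0.20 minx 0.687 -0.25:z>0.11 minx 0.675 -0.20:z>0.11 minx 0.676 -0.20:z>0.20 minx 0.739 -0.20:z>0.35 minx 0.695 -0.15:z>0.20 minx 0.727 -0.15:z>0.35 minx 0.663 -0.10:z>0.11 minx 0.600 -0.10:z>0.20 minx 0.644 -0.10:z>0.35 minx 0.657 -0.05:z>0.11 minx 0.602 -0.05:z>0.20 minx 0.622 -0.05:z>0.35 minx 0.668 -0.00:z>0.11 minx 0.610 -0.00:z>0.20 minx 0.626 -0.00:z>0.35 minx 0.684 0.05:z>0.11 minx 0.617 0.05:z>0.20 minx 0.763 0.05:z>0.35 minx 0.686 0.10:z>0.11 minx 0.626 0.10:z>0.20 minx 0.626 0.10:z>0.35 minx 0.628 0.15:z>0.11 minx 0.626 0.15:z>0.20 minx 0.622 0.15:z>0.35 minx 0.628 0.20:z>0.11 minx 0.630 0.20:z>0.20 minx 0.626 0.20:z>0.35 minx 0.631 0.25:z>0.11 minx 0.634 0.25:z>0.20 minx 0.628 0.25:z>0.35 minx 0.634 0.30:z>0.11 minx 0.638 0.30:z>0.20 minx 0.634 0.30:z>0.35 minx 0.638 0
[... 1197 characters left out ...]
5:z>0.20 minx 0.763 0.05:z>0.35 minx 0.693 0.10:z>0.11 minx 0.628 0.10:z>0.20 minx 0.622 0.10:z>0.35 minx 0.627 0.15:z>0.11 minx 0.629 0.15:z>0.20 minx 0.622 0.15:z>0.35 minx 0.627 0.20:z>0.11 minx 0.633 0.20:z>0.20 minx 0.625 0.20:z>0.35 minx 0.631 0.25:z>0.11 minx 0.635 0.25:z>0.20 minx 0.628 0.25:z>0.35 minx 0.635 0.30:z>0.11 minx 0.638 0.30:z>0.20 minx 0.631 0.30:z>0.35 minx 0.639 0.35:z>0.11 minx 0.642 0.35:z>0.20 minx 0.636 0.35:z>0.35 minx 0.643 0.40:z>0.11 minx 0.646 0.40:z>0.20 minx 0.640 0.40:z>0.35 minx 0.645 0.45:z>0.11 minx 0.650 0.45:z>0.20 minx 0.644 0.45:z>0.35 minx 0.647 0.50:z>0.11 minx 0.654 0.50:z>0.20 minx 0.648 0.50:z>0.35 minx 0.637 
near tall [ 0.578 -0.241  0.04 ] 31
```

```bash
cat >> h.py <<'E'
G=.180
def go(*wps):
    """wps: (x,y,zgrasp,phi_deg = direction of the closing line); prints slide/spin per step from the measured pose, each relative to the one before"""
    o=telemetry.get_obs(); p=np.array(o["ee_pos"]); yaw=o["eef_rot"][2]; q1=np.arctan2(p[1],p[0])
    print("t %.1f grasp pt %s phi %.1f q6 %.2f F %s w %.3f gf %.1f"%(o["time_s"],np.round(p-[0,0,G],4),np.degrees(yaw)-90,o["qpos"][5],np.round(o["force"],1),o["grip_width"],o["grip_force"]), "tilt",np.round(np.degrees(o["eef_rot"][:2]),2))
    for x,y,z,ph in wps:
        t=np.array([x,y,z+G]); d=t-p; ty=np.radians(ph)+np.pi/2
        ty=yaw+(ty-yaw+np.pi/2)%np.pi-np.pi/2      # nearest half turn
        print("-> slide [%.4f, %.4f, %.4f]"%(d@[np.cos(yaw),np.sin(yaw),0],d@[np.sin(yaw),-np.cos(yaw),0],-d[2]),"spin %.3f"%(yaw-ty),
              "rows>=%.1f"%max(np.linalg.norm(d)/.05,abs(yaw-ty)/.15),"q6 end %.2f"%((np.arctan2(y,x)-(ty-np.pi/2)+np.pi)%(2*np.pi)-np.pi))
        p,yaw=t,ty
E
python3 - <<'E'
from h import *
for c in ("scene","top"):
    z=np.load(f"{c}0.npz"); im,d=z["im"],z["d"]; P=cloud(c,d); X,Y,Z=P[...,0],P[...,1],P[...,2]
    hsv=cv2.cvtColor(im,cv2.COLOR_RGB2HSV)
    q=(hsv[...,0]>21)&(hsv[...,0]<90)&(hsv[...,1]>60)&(d>0)&(X>.38)&(X<.54)&(Y>.31)&(Y<.51)&(Z<.03)
    k,l,s,_=cv2.connectedComponentsWithStats(q.astype(np.uint8)); q=l==1+np.argmax(s[1:,4])
    p=P[q];(cx,cy),(w,h),ang=cv2.minAreaRect((p[:,:2]*1000).astype(np.float32))
    print(c,"ctr %.1f %.1f size %.0f %.0f ang %.1f mean %s"%(cx,cy,w,h,ang,np.round(p.mean(0),3)))
go((.458,.413,.15,9.5),(.458,.413,.027,9.5))
E
```

```text
scene ctr 461.5 415.9 size 51 151 ang 9.2 mean [0.459 0.405 0.011]
top ctr 459.7 417.0 size 54 153 ang 9.1 mean [0.46  0.413 0.007]
t 1.0 grasp pt [0.1376 0.5325 0.2247] phi 75.5 q6 -0.07 F [-0.5 -0.2 -0.4] w 0.094 gf 0.0 tilt [180.   0.]
-> slide [-0.3401, -0.0356, 0.0747] spin 1.152 rows>=7.7 q6 end 0.57
-> slide [0.0000, 0.0000, 0.1230] spin 0.000 rows>=2.5 q6 end 0.57
```

jog_arm([
  {"gripper":0.08,"slide":[-0.342,-0.031,0.075],"spin":1.159},
  {"gripper":0.08,"slide":[-0.342,-0.031,0.075],"spin":1.159},
  {"gripper":0.08,"slide":[-0.342,-0.031,0.075],"spin":1.159},
  {"gripper":0.08,"slide":[-0.342,-0.031,0.075],"spin":1.159},
  {"gripper":0.08,"slide":[-0.342,-0.031,0.075],"spin":1.159},
  {"gripper":0.08,"slide":[-0.342,-0.031,0.075],"spin":1.159},
  {"gripper":0.08,"slide":[-0.342,-0.031,0.075],"spin":1.159},
  {"gripper":0.08,"slide":[-0.342,-0.031,0.075],"spin":1.159},
], squeeze=10)

```text
time_s: 1.8
ee_pos: [0.4651, 0.4143, 0.3276]
eef_rot: [-3.14, 0.002, 1.719]
force: [0.0, 1.0, -0.3]
grip_width: 0.0799
grip_force: 0.0
```

```bash
python3 -c "
from h import *
go((.4605,.4165,.05,9.1),(.4605,.4165,.027,9.1))"
```

```text
t 1.8 grasp pt [0.4651 0.4143 0.1476] phi 8.5 q6 0.52 F [ 0.   1.  -0.3] w 0.080 gf 0.0 tilt [-1.7992e+02  9.0000e-02]
-> slide [0.0029, -0.0042, 0.0976] spin -0.011 rows>=2.0 q6 end 0.58
-> slide [0.0000, 0.0000, 0.0230] spin 0.000 rows>=0.5 q6 end 0.58
```

jog_arm([
  {"gripper":0.08,"slide":[0,0,0.04],"spin":0},
  {"gripper":0.08,"slide":[0,0,0.08],"spin":0},
  {"gripper":0.08,"slide":[0,0,0.1],"spin":0},
  {"gripper":0.08,"slide":[0,0,0.115],"spin":0},
  {"gripper":0.08,"slide":[0,0,0.1225],"spin":0},
  {"gripper":0.08,"slide":[0,0,0.1225],"spin":0},
  {"gripper":0.08,"slide":[0,0,0.1225],"spin":0},
  {"gripper":0.08,"slide":[0,0,0.1225],"spin":0},
])

```text
time_s: 2.6
ee_pos: [0.4611, 0.4172, 0.2084]
eef_rot: [3.14, -0.001, 1.73]
force: [0.2, -0.0, 0.4]
grip_width: 0.0801
grip_force: 0.0
```

```bash
python3 -c "
from h import *
save('scene','pics/bar1.png')
im=cv2.imread('pics/bar1.png')[90:190,210:340]; cv2.imwrite('pics/bar1c.png',cv2.resize(im,None,fx=5,fy=5,interpolation=cv2.INTER_CUBIC))
go((.4605,.4165,.027,9.1))"
```

```text
t 2.6 grasp pt [0.4611 0.4171 0.0282] phi 9.1 q6 0.52 F [-0.1 -0.5  0. ] w 0.080 gf 0.0 tilt [ 1.7992e+02 -5.0000e-02]
-> slide [-0.0005, -0.0007, 0.0012] spin 0.000 rows>=0.0 q6 end 0.58
```

View pics/bar1c.png

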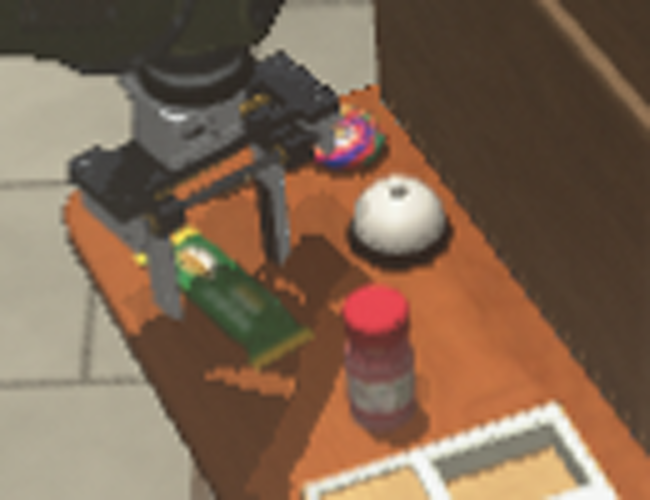

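The crop shows the fingers straddling the bar near its middle, at about (165,290) and (275,230). I'll lower slightly and close.

jog_arm([
  {"gripper":0.08,"slide":[0,0,0.0017],"spin":0},
  {"gripper":0.04,"slide":[0,0,0.0017],"spin":0},
  {"gripper":0.04,"slide":[0,0,0.0017],"spin":0},
  {"gripper":0.04,"slide":[0,0,0.0017],"spin":0},
  {"gripper":0.04,"slide":[0,0,0.0017],"spin":0},
  {"gripper":0.04,"slide":[0,0,0.0017],"spin":0},
  {"gripper":0.04,"slide":[0,0,0.0017],"spin":0},
  {"gripper":0.04,"slide":[0,0,0.0017],"spin":0},
], squeeze=10)

```text
time_s: 3.45
ee_pos: [0.4609, 0.4169, 0.2054]
eef_rot: [-3.142, 0.0, 1.73]
force: [-0.2, 0.3, -1.0]
grip_width: 0.0469
grip_force: 9.1
```

```bash
python3 -c "
from h import *
go((.4605,.4165,.13,9.1),(.4384,.1086,.13,-7.1),(.4384,.1086,.055,-7.1))"
```

```text
t 3.5 grasp pt [0.4609 0.4169 0.0254] phi 9.1 q6 0.52 F [-0.2  0.3 -1. ] w 0.047 gf 9.1 tilt [-180.    0.]
-> slide [-0.0004, -0.0005, -0.1046] spin 0.000 rows>=2.1 q6 end 0.58
-> slide [-0.3005, -0.0705, -0.0000] spin 0.283 rows>=6.2 q6 end 0.37
-> slide [0.0000, 0.0000, 0.0750] spin 0.000 rows>=1.5 q6 end 0.37
```

jog_arm([
  {"gripper":0.04,"slide":[0,0,-0.03],"spin":0},
  {"gripper":0.04,"slide":[0,0,-0.07],"spin":0},
  {"gripper":0.04,"slide":[0,0,-0.11],"spin":0},
  {"gripper":0.04,"slide":[0,0,-0.13],"spin":0},
  {"gripper":0.04,"slide":[0,0,-0.13],"spin":0},
  {"gripper":0.04,"slide":[0,0,-0.13],"spin":0},
])

```text
time_s: 4.05
ee_pos: [0.4608, 0.4168, 0.3345]
eef_rot: [-3.141, 0.0, 1.73]
force: [0.5, 0.3, -0.8]
grip_width: 0.0468
grip_force: 9.1
```

jog_arm([
  {"gripper":0.04,"slide":[-0.038,-0.009,0],"spin":0.035},
  {"gripper":0.04,"slide":[-0.078,-0.018,0],"spin":0.07},
  {"gripper":0.04,"slide":[-0.118,-0.027,0],"spin":0.11},
  {"gripper":0.04,"slide":[-0.158,-0.037,0],"spin":0.15},
  {"gripper":0.04,"slide":[-0.198,-0.046,0],"spin":0.19},
  {"gripper":0.04,"slide":[-0.238,-0.055,0],"spin":0.23},
  {"gripper":0.04,"slide":[-0.273,-0.064,0],"spin":0.26},
  {"gripper":0.04,"slide":[-0.3005,-0.0705,0],"spin":0.283},
])

```text
time_s: 4.85
ee_pos: [0.4383, 0.1073, 0.3338]
eef_rot: [-3.139, 0.001, 1.445]
force: [-0.3, 0.5, 0.2]
grip_width: 0.0466
grip_force: 9.1
```

jog_arm([
  {"gripper":0.04,"slide":[0,0,0],"spin":0},
  {"gripper":0.04,"slide":[0,0,0.03],"spin":0},
  {"gripper":0.04,"slide":[0,0,0.06],"spin":0},
  {"gripper":0.04,"slide":[0,0,0.085],"spin":0},
  {"gripper":0.04,"slide":[0,0,0.09],"spin":0},
  {"gripper":0.04,"slide":[0,0,0.09],"spin":0},
  {"gripper":0.04,"slide":[0,0,0.09],"spin":0},
])

```text
time_s: 5.55
ee_pos: [0.4392, 0.1094, 0.2461]
eef_rot: [3.141, -0.0, 1.447]
force: [0.4, 0.3, -0.0]
grip_width: 0.0465
grip_force: 9.1
```

```bash
python3 -c "
from h import *
save('scene','pics/bar2.png')
a=cv2.imread('pics/bar2.png')[140:260,240:400]
save('top','pics/bar2t.png')
b=cv2.imread('pics/bar2t.png')[150:270,240:400]
cv2.imwrite('pics/bar2c.png',np.hstack([cv2.resize(i,(400,300),interpolation=cv2.INTER_CUBIC) for i in(a,b)]))
go((.4384,.1086,.052,-7.1))"
```

```text
t 5.7 grasp pt [0.4391 0.1093 0.0664] phi -7.1 q6 0.29 F [-0.2  0.4 -0.8] w 0.047 gf 9.1 tilt [ 1.7991e+02 -3.0000e-02]
-> slide [-0.0008, -0.0006, 0.0144] spin 0.000 rows>=0.3 q6 end 0.37
```

View pics/bar2c.png

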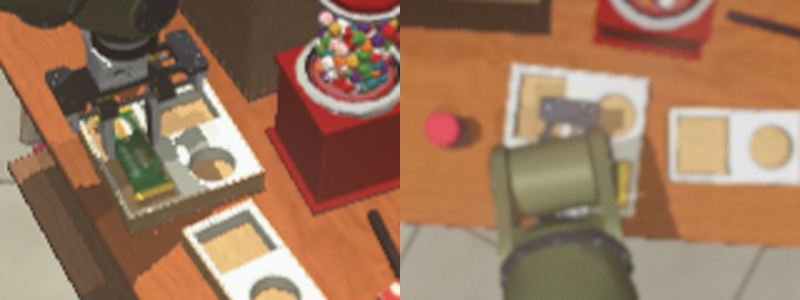

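Bar is held level over the recess (scene crop 140,150). I'll lower gently.

jog_arm([
  {"gripper":0.04,"slide":[-0.0005,-0.0005,0.006],"spin":0},
  {"gripper":0.04,"slide":[-0.0005,-0.0005,0.011],"spin":0},
  {"gripper":0.04,"slide":[-0.0005,-0.0005,0.0135],"spin":0},
  {"gripper":0.04,"slide":[-0.0005,-0.0005,0.0145],"spin":0},
  {"gripper":0.04,"slide":[-0.0005,-0.0005,0.0145],"spin":0},
  {"gripper":0.04,"slide":[-0.0005,-0.0005,0.0145],"spin":0},
])

```text
time_s: 6.25
ee_pos: [0.4384, 0.1087, 0.231]
eef_rot: [3.141, -0.0, 1.447]
force: [1.1, 0.1, -0.5]
grip_width: 0.0465
grip_force: 9.1
```

```bash
python3 -c "
from h import *
im,d=save('scene','pics/b3.png');P=cloud('scene',d);X,Y,Z=P[...,0],P[...,1],P[...,2]
hsv=cv2.cvtColor(im,cv2.COLOR_RGB2HSV)
q=(hsv[...,0]>21)&(hsv[...,0]<90)&(hsv[...,1]>90)&(d>0)&(X>.38)&(X<.5)&(Y>0)&(Y<.22)&(Z<.05)&(Z>.02)
r=q&(Y<.08);print('near end z',np.percentile(Z[r],[10,50,90]),r.sum()); r=q&(Y>.14);print('far',np.percentile(Z[r],[10,50,90]),r.sum())
print('yrange',np.percentile(Y[q],[1,99]),'x at near end',np.percentile(X[q&(Y<.06)],[2,98]))
go((.4384,.1086,.0504,-7.1))"
```

```text
near end z [0.02664315 0.03401473 0.03948989] 136
far [0.02680014 0.03056911 0.03937182] 29
yrange [0.03632491 0.17742984] x at near end [0.40911915 0.45266512]
t 6.3 grasp pt [0.4384 0.1087 0.0511] phi -7.1 q6 0.29 F [ 0.8 -0.2 -0.6] w 0.046 gf 9.1 tilt [179.99  -0.  ]
-> slide [-0.0001, 0.0000, 0.0007] spin -0.000 rows>=0.0 q6 end 0.37
```

jog_arm([
  {"gripper":0.04,"slide":[0,0,0.0005],"spin":0},
  {"gripper":0.04,"slide":[0,0,0.0008],"spin":0},
  {"gripper":0.04,"slide":[0,0,0.0008],"spin":0},
])

```text
time_s: 6.6
ee_pos: [0.4384, 0.1087, 0.2303]
eef_rot: [3.141, -0.0, 1.447]
force: [0.3, -0.2, 1.3]
grip_width: 0.0468
grip_force: 9.6
```

Small contact is felt, so I'll open the gripper a little and rise.

jog_arm([
  {"gripper":0.062,"slide":[0,0,0],"spin":0},
  {"gripper":0.062,"slide":[0,0,0],"spin":0},
  {"gripper":0.062,"slide":[0,0,0],"spin":0},
  {"gripper":0.062,"slide":[0,0,-0.01],"spin":0},
  {"gripper":0.08,"slide":[0,0,-0.05],"spin":0},
  {"gripper":0.09,"slide":[0,0,-0.1],"spin":0},
  {"gripper":0.09,"slide":[0,0,-0.14],"spin":0},
  {"gripper":0.09,"slide":[0,0,-0.17],"spin":0},
])

```text
time_s: 7.4
ee_pos: [0.438, 0.1086, 0.4037]
eef_rot: [3.138, -0.001, 1.447]
force: [0.2, -0.1, -0.4]
grip_width: 0.0884
grip_force: 0.0
```

```bash
python3 -c "
from h import *
im,d=save('scene','pics/b4.png');P=cloud('scene',d);X,Y,Z=P[...,0],P[...,1],P[...,2]
hsv=cv2.cvtColor(im,cv2.COLOR_RGB2HSV)
q=(hsv[...,0]>21)&(hsv[...,0]<90)&(hsv[...,1]>90)&(d>0)&(X>.38)&(X<.5)&(Y>0)&(Y<.22)&(Z<.05)&(Z>.02)
r=q&(Y<.08);print('near',np.percentile(Z[r],[10,50,90]),r.sum()); r=q&(Y>.14);print('far',np.percentile(Z[r],[10,50,90]),r.sum())
cv2.imwrite('pics/b4c.png',cv2.resize(im[140:240,250:370,::-1],None,fx=5,fy=5,interpolation=cv2.INTER_CUBIC))
go((.40,-.15,.22,0.5),(.566,-.277,.22,.5),(.566,-.277,.06,.5))"
```

```text
near [0.0257115  0.03320969 0.04002149] 132
far [0.02554835 0.03084728 0.03806595] 104
t 7.5 grasp pt [0.4383 0.1087 0.2276] phi -7.1 q6 0.29 F [-0.6 -0.3  5.3] w 0.090 gf 0.0 tilt [ 1.7952e+02 -1.4000e-01]
-> slide [-0.2614, -0.0061, 0.0076] spin -0.133 rows>=5.2 q6 end -0.37
-> slide [-0.1284, 0.1649, -0.0000] spin 0.000 rows>=4.2 q6 end -0.46
-> slide [0.0000, 0.0000, 0.1600] spin 0.000 rows>=3.2 q6 end -0.46
```

View pics/b4c.png

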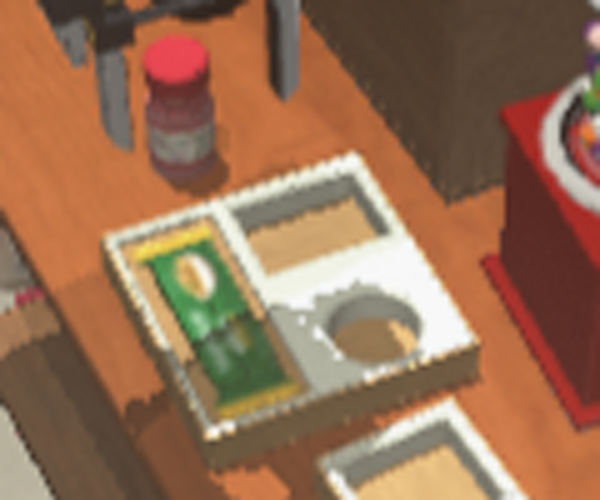

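The crop shows the bar flat in its recess (about 220,320), clear all round. Tall carton next.

jog_arm([
  {"gripper":0.075,"slide":[-0.04,-0.001,0],"spin":-0.02},
  {"gripper":0.075,"slide":[-0.085,-0.002,0],"spin":-0.06},
  {"gripper":0.075,"slide":[-0.13,-0.003,0],"spin":-0.1},
  {"gripper":0.075,"slide":[-0.175,-0.004,0],"spin":-0.133},
  {"gripper":0.075,"slide":[-0.22,-0.005,0],"spin":-0.133},
  {"gripper":0.075,"slide":[-0.2614,-0.0061,0],"spin":-0.133},
  {"gripper":0.075,"slide":[-0.2614,-0.0061,0],"spin":-0.133},
])

```text
time_s: 8.15
ee_pos: [0.3991, -0.1534, 0.4005]
eef_rot: [3.141, 0.001, 1.575]
force: [0.3, 0.9, 0.3]
grip_width: 0.0752
grip_force: 0.0
```

jog_arm([
  {"gripper":0.075,"slide":[-0.03,0.038,0],"spin":0},
  {"gripper":0.075,"slide":[-0.06,0.077,0],"spin":0},
  {"gripper":0.075,"slide":[-0.09,0.116,0],"spin":0},
  {"gripper":0.075,"slide":[-0.115,0.148,0],"spin":0},
  {"gripper":0.075,"slide":[-0.1284,0.1649,0],"spin":0},
  {"gripper":0.075,"slide":[-0.1284,0.1649,0],"spin":0},
  {"gripper":0.075,"slide":[-0.1284,0.1649,0.01],"spin":0},
])

```text
time_s: 8.85
ee_pos: [0.5661, -0.2762, 0.3908]
eef_rot: [3.14, 0.001, 1.58]
force: [-0.3, -0.5, 0.1]
grip_width: 0.075
grip_force: 0.0
```

```bash
python3 -c "
from h import *
im,d=save('scene','pics/t1.png')
cv2.imwrite('pics/t1c.png',cv2.resize(im[200:330,340:500,::-1],None,fx=4,fy=4,interpolation=cv2.INTER_CUBIC))
go((.566,-.277,.06,.5))"
```

```text
t 8.9 grasp pt [ 0.5657 -0.276   0.2083] phi 0.5 q6 -0.52 F [ 0.2  0.1 -2.7] w 0.075 gf 0.0 tilt [-1.7992e+02 -5.0000e-02]
-> slide [-0.0010, 0.0003, 0.1483] spin 0.001 rows>=3.0 q6 end -0.46
```

View pics/t1c.png

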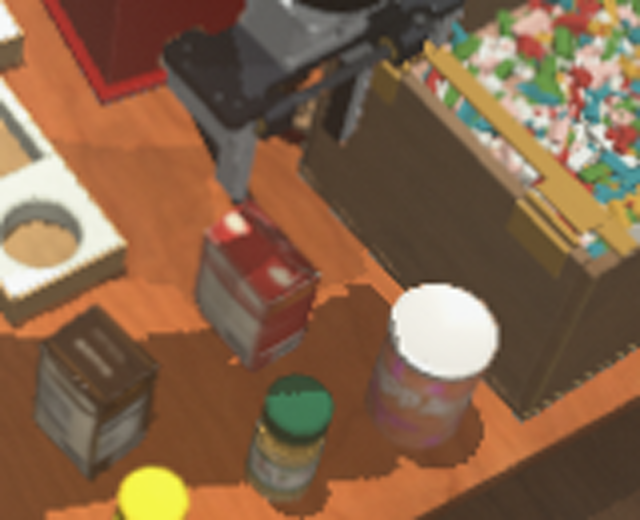

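The carton top is at about (260,250) in the crop, between the finger lines, and the crate face behind has about 2 cm to spare. Descending.

jog_arm([
  {"gripper":0.075,"slide":[-0.001,0,0.03],"spin":0},
  {"gripper":0.075,"slide":[-0.001,0,0.055],"spin":0},
  {"gripper":0.075,"slide":[-0.001,0,0.07],"spin":0},
  {"gripper":0.075,"slide":[-0.001,0,0.085],"spin":0},
  {"gripper":0.075,"slide":[-0.001,0,0.1],"spin":0},
  {"gripper":0.075,"slide":[-0.001,0,0.115],"spin":0},
  {"gripper":0.075,"slide":[-0.001,0,0.13],"spin":0},
  {"gripper":0.075,"slide":[-0.001,0,0.148],"spin":0},
])

```text
time_s: 9.7
ee_pos: [0.5661, -0.2779, 0.2414]
eef_rot: [3.141, 0.0, 1.58]
force: [-0.2, -0.1, -0.1]
grip_width: 0.0751
grip_force: 0.0
```

jog_arm([
  {"gripper":0.03,"slide":[0,0,0],"spin":0},
  {"gripper":0.03,"slide":[0,0,0],"spin":0},
  {"gripper":0.03,"slide":[0,0,0],"spin":0},
  {"gripper":0.03,"slide":[0,0,0],"spin":0},
  {"gripper":0.03,"slide":[0,0,0],"spin":0},
  {"gripper":0.03,"slide":[0,0,0],"spin":0},
], squeeze=15)

```text
time_s: 10.3
ee_pos: [0.5662, -0.278, 0.2431]
eef_rot: [3.14, 0.001, 1.58]
force: [-0.0, -0.0, 5.7]
grip_width: 0.0494
grip_force: 15.0
```

```bash
python3 -c "
from h import *
go((.566,-.277,.24,.5),(.38,-.12,.24,-50),(.531,.1445,.24,-97.1),(.531,.1445,.08,-97.1))"
```

```text
t 10.3 grasp pt [ 0.5662 -0.278   0.0631] phi 0.5 q6 -0.52 F [-0.  -0.   5.7] w 0.049 gf 15.0 tilt [1.7992e+02 5.0000e-02]
-> slide [0.0010, -0.0002, -0.1769] spin 0.000 rows>=3.5 q6 end -0.46
-> slide [0.1586, -0.1846, -0.0000] spin 0.881 rows>=5.9 q6 end 0.57
-> slide [0.2857, -0.1056, -0.0000] spin 0.822 rows>=6.1 q6 end 1.96
-> slide [0.0000, 0.0000, 0.1600] spin 0.000 rows>=3.2 q6 end 1.96
```

jog_arm([
  {"gripper":0.03,"slide":[0,0,-0.02],"spin":0},
  {"gripper":0.03,"slide":[0,0,-0.055],"spin":0},
  {"gripper":0.03,"slide":[0,0,-0.1],"spin":0},
  {"gripper":0.03,"slide":[0,0,-0.145],"spin":0},
  {"gripper":0.03,"slide":[0,0,-0.18],"spin":0},
  {"gripper":0.03,"slide":[0,0,-0.18],"spin":0},
])

```text
time_s: 10.9
ee_pos: [0.5658, -0.2778, 0.4279]
eef_rot: [3.134, 0.004, 1.58]
force: [0.9, 0.3, 0.6]
grip_width: 0.0497
grip_force: 15.0
```

jog_arm([
  {"gripper":0.03,"slide":[0.02,-0.023,0],"spin":0.14},
  {"gripper":0.03,"slide":[0.04,-0.047,0],"spin":0.28},
  {"gripper":0.03,"slide":[0.065,-0.076,0],"spin":0.42},
  {"gripper":0.03,"slide":[0.09,-0.105,0],"spin":0.57},
  {"gripper":0.03,"slide":[0.115,-0.135,0],"spin":0.72},
  {"gripper":0.03,"slide":[0.14,-0.164,0],"spin":0.87},
  {"gripper":0.03,"slide":[0.158,-0.185,0],"spin":1.01},
  {"gripper":0.03,"slide":[0.158,-0.185,0],"spin":1.15},
])

```text
time_s: 11.7
ee_pos: [0.3777, -0.12, 0.4218]
eef_rot: [-3.141, 0.0, 0.425]
force: [0.1, -0.9, -0.7]
grip_width: 0.0495
grip_force: 15.0
```

jog_arm([
  {"gripper":0.03,"slide":[0.03,-0.022,0],"spin":0.13},
  {"gripper":0.03,"slide":[0.065,-0.047,0],"spin":0.27},
  {"gripper":0.03,"slide":[0.1,-0.072,0],"spin":0.41},
  {"gripper":0.03,"slide":[0.14,-0.1,0],"spin":0.553},
  {"gripper":0.03,"slide":[0.18,-0.129,0],"spin":0.553},
  {"gripper":0.03,"slide":[0.22,-0.158,0],"spin":0.553},
  {"gripper":0.03,"slide":[0.2473,-0.1776,0],"spin":0.553},
  {"gripper":0.03,"slide":[0.2473,-0.1776,0],"spin":0.553},
])

```text
time_s: 12.5
ee_pos: [0.5315, 0.1465, 0.4203]
eef_rot: [3.141, 0.002, -0.12]
force: [-0.5, -0.9, -0.2]
grip_width: 0.0493
grip_force: 15.0
```

jog_arm([
  {"gripper":0.03,"slide":[0,0,0],"spin":0},
  {"gripper":0.03,"slide":[0,0,0],"spin":0},
])

```text
time_s: 12.7
ee_pos: [0.5301, 0.1421, 0.4218]
eef_rot: [3.141, 0.001, -0.124]
force: [-0.5, -0.3, -1.1]
grip_width: 0.0494
grip_force: 15.0
```

```bash
python3 -c "
from h import *
for c in('scene','top'):
  im,d=save(c,'pics/t2%s.png'%c); P=cloud(c,d);X,Y,Z=P[...,0],P[...,1],P[...,2]
  hsv=cv2.cvtColor(im,cv2.COLOR_RGB2HSV)
  q=(d>0)&(abs(X-.531)<.06)&(abs(Y-.1445)<.06)&(Z>.12)&(Z<.31)&((hsv[...,1]>110))
  if q.any(): print(c,q.sum(),np.percentile(P[q],[2,50,98],axis=0).round(3).tolist())
im=cv2.imread('pics/t2scene.png'); cv2.imwrite('pics/t2c.png',cv2.resize(im[80:240,240:400],None,fx=3.5,fy=3.5,interpolation=cv2.INTER_CUBIC))
go((.531,.1445,.08,-97.1))"
```

```text
scene 619 [[0.493, 0.112, 0.183], [0.51, 0.121, 0.234], [0.561, 0.164, 0.29]]
top 50 [[0.495, 0.127, 0.207], [0.5, 0.139, 0.271], [0.505, 0.166, 0.293]]
t 12.8 grasp pt [0.5301 0.1419 0.2423] phi -97.1 q6 1.89 F [-0.4 -0.1 -0.9] w 0.049 gf 15.0 tilt [ 1.8e+02 -1.0e-02]
-> slide [0.0006, -0.0027, 0.1623] spin -0.001 rows>=3.2 q6 end 1.96
```

View pics/t2c.png

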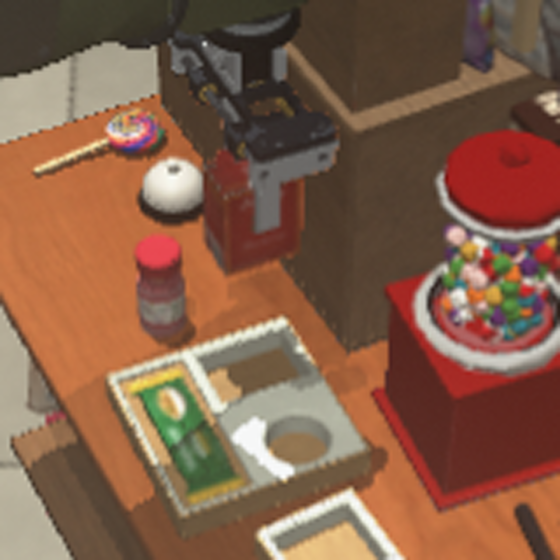

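Carton hangs upright above its pocket (crop 250,210), long side along the box's x. Lowering.

jog_arm([
  {"gripper":0.03,"slide":[0.0005,-0.0027,0.035],"spin":0},
  {"gripper":0.03,"slide":[0.0005,-0.0027,0.07],"spin":0},
  {"gripper":0.03,"slide":[0.0005,-0.0027,0.105],"spin":0},
  {"gripper":0.03,"slide":[0.0005,-0.0027,0.125],"spin":0},
  {"gripper":0.03,"slide":[0.0005,-0.0027,0.135],"spin":0},
  {"gripper":0.03,"slide":[0.0005,-0.0027,0.135],"spin":0},
  {"gripper":0.03,"slide":[0.0005,-0.0027,0.135],"spin":0},
])

```text
time_s: 13.5
ee_pos: [0.5315, 0.1453, 0.2884]
eef_rot: [-3.141, -0.002, -0.124]
force: [0.2, 0.6, 0.5]
grip_width: 0.0494
grip_force: 15.0
```

jog_arm([
  {"gripper":0.03,"slide":[0,0,0.01],"spin":0},
  {"gripper":0.03,"slide":[0,0,0.02],"spin":0},
  {"gripper":0.03,"slide":[0,0,0.03],"spin":0},
  {"gripper":0.03,"slide":[0,0,0.035],"spin":0},
  {"gripper":0.03,"slide":[0,0,0.035],"spin":0},
  {"gripper":0.03,"slide":[0,0,0.035],"spin":0},
])

```text
time_s: 14.1
ee_pos: [0.5313, 0.1456, 0.2522]
eef_rot: [3.142, -0.0, -0.123]
force: [0.1, 0.3, 0.6]
grip_width: 0.0494
grip_force: 15.0
```

```bash
python3 -c "
from h import *
go((.531,.1445,.0665,-97.1))"
```

```text
t 14.1 grasp pt [0.5313 0.1456 0.0722] phi -97.1 q6 1.89 F [0.1 0.3 0.6] w 0.049 gf 15.0 tilt [180.  -0.]
-> slide [-0.0002, 0.0011, 0.0057] spin 0.001 rows>=0.1 q6 end 1.96
```

jog_arm([
  {"gripper":0.03,"slide":[0,0.001,0.003],"spin":0},
  {"gripper":0.03,"slide":[0,0.001,0.0045],"spin":0},
  {"gripper":0.03,"slide":[0,0.001,0.0055],"spin":0},
  {"gripper":0.03,"slide":[0,0.001,0.0055],"spin":0},
])

```text
time_s: 14.5
ee_pos: [0.5313, 0.1444, 0.2479]
eef_rot: [-3.141, -0.001, -0.123]
force: [-3.8, -1.9, 13.4]
grip_width: 0.0498
grip_force: 15.0
```

jog_arm([
  {"gripper":0.03,"slide":[0,0,0.0008],"spin":0},
  {"gripper":0.03,"slide":[0,0,0.0012],"spin":0},
  {"gripper":0.03,"slide":[0,0,0.0012],"spin":0},
])

```text
time_s: 14.8
ee_pos: [0.5315, 0.1444, 0.2474]
eef_rot: [-3.141, -0.002, -0.123]
force: [-6.9, -3.5, 19.9]
grip_width: 0.0491
grip_force: 15.0
```

jog_arm([
  {"gripper":0.03,"slide":[0,0,-0.0012],"spin":0},
  {"gripper":0.03,"slide":[0,0,-0.0012],"spin":0},
  {"gripper":0.07,"slide":[0,0,-0.0012],"spin":0},
  {"gripper":0.07,"slide":[0,0,-0.0012],"spin":0},
  {"gripper":0.07,"slide":[0,0,-0.0012],"spin":0},
  {"gripper":0.07,"slide":[0,0,-0.04],"spin":0},
  {"gripper":0.07,"slide":[0,0,-0.085],"spin":0},
  {"gripper":0.07,"slide":[0,0,-0.13],"spin":0},
])

```text
time_s: 15.6
ee_pos: [0.5309, 0.1445, 0.3767]
eef_rot: [3.141, 0.001, -0.123]
force: [0.4, 0.3, -0.2]
grip_width: 0.0702
grip_force: 0.0
```

jog_arm([
  {"gripper":0.07,"slide":[-0.03,0,-0.03],"spin":0},
  {"gripper":0.07,"slide":[-0.07,0,-0.03],"spin":0},
  {"gripper":0.07,"slide":[-0.07,0,-0.03],"spin":0},
])

```text
time_s: 15.9
ee_pos: [0.4588, 0.1535, 0.4061]
eef_rot: [-3.141, -0.0, -0.122]
force: [0.5, -0.7, -1.1]
grip_width: 0.0702
grip_force: 0.0
```

```bash
python3 -c "
from h import *
for c in('scene','top'):
  im,d=save(c,'pics/t3%s.png'%c); P=cloud(c,d);X,Y,Z=P[...,0],P[...,1],P[...,2]
  q=(d>0)&(abs(X-.531)<.06)&(abs(Y-.1445)<.06)&(Z>.07)&(Z<.14)
  if q.sum()>9:
    p=P[q]; (cx,cy),(w,h),a=cv2.minAreaRect((p[:,:2]*1000).astype(np.float32)); print(c,'tall %.0f %.0f %.0f %.0f %.1f'%(cx,cy,w,h,a),np.percentile(Z[q],[50,99]))
  q=(d>0)&(np.hypot(X-.5,Y-.258)<.045)&(Z>.085)&(Z<.11)
  print(c,'red',(P[q].min(0)+P[q].max(0))/2)
im=cv2.imread('pics/t3scene.png'); cv2.imwrite('pics/t3c.png',cv2.resize(im[100:240,240:400],None,fx=3.5,fy=3.5,interpolation=cv2.INTER_CUBIC))
go((.50,.258,.2,-97.1),(.50,.258,.058,-97.1))"
```

```text
scene tall 531 141 50 72 79.8 [0.10126194 0.12451889]
scene red [0.49910667 0.25814065 0.09721367]
top tall 546 141 46 42 82.0 [0.09986622 0.12189238]Traceback (most recent call last):
  File "<string>", line 9, in <module>
    print(c,'red',(P[q].min(0)+P[q].max(0))/2)
                   ~~~~~~~~^^^
    return umr_minimum(a, axis, None, out, keepdims, initial, where)
ValueError: zero-size array to reduction operation minimum which has no identity
```

```bash
python3 -c "
from h import *
z=np.load('scene0.npz');P=cloud('scene',z['d']);q=(abs(P[...,0]-.565)<.06)&(abs(P[...,1]+.277)<.06)&(P[...,2]>.07)&(P[...,2]<.14);print(np.percentile(P[q][:,2],[50,99]))
im=cv2.imread('pics/t3scene.png'); cv2.imwrite('pics/t3c.png',cv2.resize(im[100:240,240:400],None,fx=3.5,fy=3.5,interpolation=cv2.INTER_CUBIC))
go((.50,.258,.2,-97.1),(.50,.258,.058,-97.1))"
```

```text
[0.09634935 0.12131099]
t 16.0 grasp pt [0.4615 0.1533 0.2258] phi -97.0 q6 1.94 F [ 0.1  0.3 -0.6] w 0.070 gf 0.0 tilt [-1.7999e+02 -5.0000e-02]
-> slide [0.0254, -0.1087, 0.0258] spin 0.001 rows>=2.3 q6 end 2.17
-> slide [0.0000, 0.0000, 0.1420] spin 0.000 rows>=2.8 q6 end 2.17
```

View pics/t3c.png

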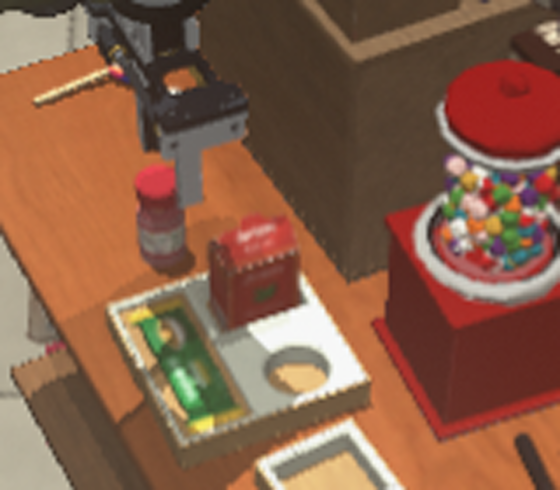

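Carton stands squarely in its pocket (crop 255,270). Red jar is next at (0.500, 0.258).

jog_arm([
  {"gripper":0.07,"slide":[0.01,-0.04,0],"spin":0},
  {"gripper":0.07,"slide":[0.02,-0.08,0],"spin":0},
  {"gripper":0.07,"slide":[0.0254,-0.1087,0],"spin":0},
  {"gripper":0.07,"slide":[0.0254,-0.1087,0],"spin":0},
  {"gripper":0.07,"slide":[0.0254,-0.1087,0],"spin":0},
])

```text
time_s: 16.5
ee_pos: [0.5009, 0.258, 0.4043]
eef_rot: [3.141, 0.001, -0.123]
force: [-0.5, -1.2, -0.3]
grip_width: 0.07
grip_force: 0.0
```

```bash
python3 -c "
from h import *
go((.50,.258,.062,-97.1))"
```

```text
t 16.5 grasp pt [0.5009 0.258  0.2243] phi -97.0 q6 2.10 F [-0.5 -1.2 -0.3] w 0.070 gf 0.0 tilt [1.7994e+02 8.0000e-02]
-> slide [-0.0009, 0.0002, 0.1623] spin 0.001 rows>=3.2 q6 end 2.17
```

jog_arm([
  {"gripper":0.07,"slide":[-0.001,0,0.04],"spin":0},
  {"gripper":0.07,"slide":[-0.001,0,0.075],"spin":0},
  {"gripper":0.07,"slide":[-0.001,0,0.1],"spin":0},
  {"gripper":0.07,"slide":[-0.001,0,0.12],"spin":0},
  {"gripper":0.07,"slide":[-0.001,0,0.14],"spin":0},
  {"gripper":0.07,"slide":[-0.001,0,0.155],"spin":0},
  {"gripper":0.07,"slide":[-0.001,0,0.163],"spin":0},
  {"gripper":0.07,"slide":[-0.001,0,0.163],"spin":0},
])

```text
time_s: 17.3
ee_pos: [0.4993, 0.2576, 0.2417]
eef_rot: [3.141, 0.001, -0.124]
force: [0.4, -0.4, 0.0]
grip_width: 0.0694
grip_force: 0.0
```

jog_arm([
  {"gripper":0.03,"slide":[0,0,0],"spin":0},
  {"gripper":0.03,"slide":[0,0,0],"spin":0},
  {"gripper":0.03,"slide":[0,0,0],"spin":0},
  {"gripper":0.03,"slide":[0,0,0],"spin":0},
  {"gripper":0.03,"slide":[0,0,0],"spin":0},
  {"gripper":0.03,"slide":[0,0,0],"spin":0},
], squeeze=18)

```text
time_s: 17.9
ee_pos: [0.4994, 0.2582, 0.2431]
eef_rot: [-3.141, -0.001, -0.123]
force: [-0.6, 0.1, 5.9]
grip_width: 0.0448
grip_force: 18.0
```

jog_arm([
  {"gripper":0.03,"slide":[0,0,-0.02],"spin":0},
  {"gripper":0.03,"slide":[0,0,-0.06],"spin":0},
  {"gripper":0.03,"slide":[0,0,-0.105],"spin":0},
  {"gripper":0.03,"slide":[0,0,-0.15],"spin":0},
  {"gripper":0.03,"slide":[0,0,-0.165],"spin":0},
  {"gripper":0.03,"slide":[0,0,-0.165],"spin":0},
])

```text
time_s: 18.5
ee_pos: [0.4991, 0.258, 0.4096]
eef_rot: [-3.14, -0.003, -0.123]
force: [1.6, 0.6, -2.2]
grip_width: 0.0448
grip_force: 18.0
```

```bash
python3 -c "
from h import *
go((.42,.17,.23,-97.1),(.42,.08,.23,-97.1),(.519,.048,.23,-97.1))"
```

```text
t 18.5 grasp pt [0.4991 0.258  0.2296] phi -97.1 q6 2.11 F [ 1.6  0.6 -2.2] w 0.045 gf 18.0 tilt [-179.89   -0.19]
-> slide [-0.0677, 0.0970, -0.0004] spin 0.001 rows>=2.4 q6 end 2.08
-> slide [0.0111, 0.0893, -0.0000] spin 0.000 rows>=1.8 q6 end 1.88
-> slide [0.1022, 0.0195, -0.0000] spin 0.000 rows>=2.1 q6 end 1.79
```

jog_arm([
  {"gripper":0.03,"slide":[0.008,0.035,0],"spin":0},
  {"gripper":0.03,"slide":[0.016,0.075,0],"spin":0},
  {"gripper":0.03,"slide":[0.025,0.115,0],"spin":0},
  {"gripper":0.03,"slide":[0.034,0.155,0],"spin":0},
  {"gripper":0.03,"slide":[0.042,0.188,0],"spin":0},
  {"gripper":0.03,"slide":[0.0456,0.2058,0],"spin":0},
  {"gripper":0.03,"slide":[0.0456,0.2058,0],"spin":0},
  {"gripper":0.03,"slide":[0.0456,0.2058,0],"spin":0},
])

```text
time_s: 19.3
ee_pos: [0.5191, 0.0483, 0.4061]
eef_rot: [3.141, 0.002, -0.124]
force: [0.2, -0.1, -2.4]
grip_width: 0.0449
grip_force: 18.0
```

```bash
python3 -c "
from h import *
go((.519,.048,.0675,-97.1))"
```

```text
t 19.3 grasp pt [0.5191 0.0483 0.2261] phi -97.1 q6 1.72 F [ 0.2 -0.1 -2.4] w 0.045 gf 18.0 tilt [1.7999e+02 1.3000e-01]
-> slide [-0.0001, 0.0004, 0.1586] spin 0.000 rows>=3.2 q6 end 1.79
```

jog_arm([
  {"gripper":0.03,"slide":[0,0,0.03],"spin":0},
  {"gripper":0.03,"slide":[0,0,0.065],"spin":0},
  {"gripper":0.03,"slide":[0,0,0.1],"spin":0},
  {"gripper":0.03,"slide":[0,0,0.12],"spin":0},
  {"gripper":0.03,"slide":[0,0,0.13],"spin":0},
  {"gripper":0.03,"slide":[0,0,0.14],"spin":0},
  {"gripper":0.03,"slide":[0,0,0.15],"spin":0},
  {"gripper":0.03,"slide":[0,0,0.152],"spin":0},
])

```text
time_s: 20.1
ee_pos: [0.5191, 0.0484, 0.2548]
eef_rot: [3.142, 0.001, -0.123]
force: [0.8, 0.6, -1.8]
grip_width: 0.0445
grip_force: 18.0
```

jog_arm([
  {"gripper":0.03,"slide":[0,0,0.002],"spin":0},
  {"gripper":0.03,"slide":[0,0,0.004],"spin":0},
  {"gripper":0.03,"slide":[0,0,0.0055],"spin":0},
  {"gripper":0.03,"slide":[0,0,0.0055],"spin":0},
])

```text
time_s: 20.5
ee_pos: [0.5192, 0.0482, 0.2501]
eef_rot: [-3.142, -0.0, -0.123]
force: [-0.3, 0.7, -1.0]
grip_width: 0.0446
grip_force: 18.0
```

jog_arm([
  {"gripper":0.03,"slide":[0,0,0.0015],"spin":0},
  {"gripper":0.03,"slide":[0,0,0.0025],"spin":0},
  {"gripper":0.03,"slide":[0,0,0.003],"spin":0},
  {"gripper":0.03,"slide":[0,0,0.003],"spin":0},
])

```text
time_s: 20.9
ee_pos: [0.5193, 0.0482, 0.248]
eef_rot: [-3.141, -0.001, -0.123]
force: [-5.0, -0.1, 11.5]
grip_width: 0.0449
grip_force: 18.0
```

Jar is on the floor at 0.068, as expected. Release and rise.

jog_arm([
  {"gripper":0.03,"slide":[0,0,-0.0008],"spin":0},
  {"gripper":0.065,"slide":[0,0,-0.0008],"spin":0},
  {"gripper":0.065,"slide":[0,0,-0.0008],"spin":0},
  {"gripper":0.065,"slide":[0,0,-0.0008],"spin":0},
  {"gripper":0.065,"slide":[0,0,-0.04],"spin":0},
  {"gripper":0.065,"slide":[0,0,-0.085],"spin":0},
  {"gripper":0.065,"slide":[0,0,-0.13],"spin":0},
  {"gripper":0.065,"slide":[0,0,-0.16],"spin":0},
])

```text
time_s: 21.7
ee_pos: [0.519, 0.0482, 0.4102]
eef_rot: [-3.141, -0.003, -0.123]
force: [0.2, -0.6, 0.3]
grip_width: 0.065
grip_force: 0.0
```

```bash
python3 -c "
from h import *
go((.40,-.12,.227,-40),(.426,-.287,.227,6),(.426,-.287,.06,6))"
```

```text
t 21.7 grasp pt [0.519  0.0482 0.2302] phi -97.1 q6 1.72 F [ 0.2 -0.6  0.3] w 0.065 gf 0.0 tilt [-1.7997e+02 -1.7000e-01]
-> slide [-0.0974, 0.1815, 0.0032] spin -0.996 rows>=6.6 q6 end 0.41
-> slide [-0.1112, 0.1273, -0.0000] spin -0.803 rows>=5.4 q6 end -0.70
-> slide [0.0000, 0.0000, 0.1670] spin 0.000 rows>=3.3 q6 end -0.70
```

jog_arm([
  {"gripper":0.08,"slide":[-0.02,0.038,0],"spin":0},
  {"gripper":0.08,"slide":[-0.04,0.075,0],"spin":-0.14},
  {"gripper":0.08,"slide":[-0.06,0.112,0],"spin":-0.28},
  {"gripper":0.08,"slide":[-0.08,0.148,0],"spin":-0.43},
  {"gripper":0.08,"slide":[-0.0974,0.1815,0],"spin":-0.57},
  {"gripper":0.08,"slide":[-0.0974,0.1815,0],"spin":-0.71},
  {"gripper":0.08,"slide":[-0.0974,0.1815,0],"spin":-0.85},
  {"gripper":0.08,"slide":[-0.0974,0.1815,0],"spin":-0.996},
])

```text
time_s: 22.5
ee_pos: [0.4, -0.1203, 0.407]
eef_rot: [3.141, -0.0, 0.878]
force: [0.7, 0.4, 0.5]
grip_width: 0.0801
grip_force: 0.0
```

jog_arm([
  {"gripper":0.08,"slide":[-0.022,0.025,0],"spin":-0.14},
  {"gripper":0.08,"slide":[-0.045,0.05,0],"spin":-0.28},
  {"gripper":0.08,"slide":[-0.068,0.077,0],"spin":-0.43},
  {"gripper":0.08,"slide":[-0.091,0.104,0],"spin":-0.57},
  {"gripper":0.08,"slide":[-0.1112,0.1273,0],"spin":-0.7},
  {"gripper":0.08,"slide":[-0.1112,0.1273,0],"spin":-0.803},
  {"gripper":0.08,"slide":[-0.1112,0.1273,0],"spin":-0.803},
  {"gripper":0.08,"slide":[-0.1112,0.1273,0],"spin":-0.803},
])

```text
time_s: 23.3
ee_pos: [0.4263, -0.2867, 0.4069]
eef_rot: [-3.141, -0.0, 1.673]
force: [0.2, -0.4, 0.4]
grip_width: 0.08
grip_force: 0.0
```

```bash
python3 -c "
from h import *
im,d=save('scene','pics/s1.png')
cv2.imwrite('pics/s1c.png',cv2.resize(im[150:360,240:460,::-1],None,fx=2.8,fy=2.8,interpolation=cv2.INTER_CUBIC))
go((.426,-.287,.06,6))"
```

```text
t 23.4 grasp pt [ 0.4263 -0.2865  0.227 ] phi 5.9 q6 -0.77 F [0.3 0.7 0.3] w 0.080 gf 0.0 tilt [180.  -0.]
-> slide [-0.0004, -0.0003, 0.1670] spin -0.002 rows>=3.3 q6 end -0.70
```

View pics/s1c.png

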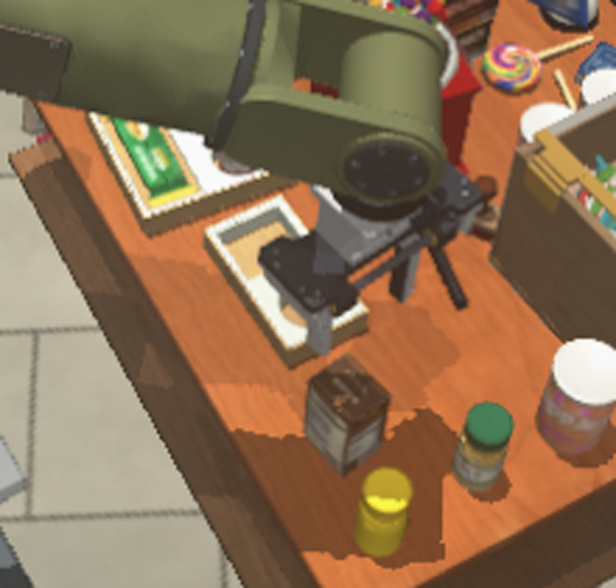

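The short carton (crop 345,410) is untouched and the gripper is lined up above it. Descend, grip, lift.

jog_arm([
  {"gripper":0.08,"slide":[0,0,0.04],"spin":0},
  {"gripper":0.08,"slide":[0,0,0.075],"spin":0},
  {"gripper":0.08,"slide":[0,0,0.1],"spin":0},
  {"gripper":0.08,"slide":[0,0,0.12],"spin":0},
  {"gripper":0.08,"slide":[0,0,0.14],"spin":0},
  {"gripper":0.08,"slide":[0,0,0.155],"spin":0},
  {"gripper":0.08,"slide":[0,0,0.167],"spin":0},
  {"gripper":0.08,"slide":[0,0,0.167],"spin":0},
])

```text
time_s: 24.15
ee_pos: [0.4262, -0.2865, 0.2389]
eef_rot: [-3.14, -0.001, 1.675]
force: [0.1, 0.4, 0.3]
grip_width: 0.0798
grip_force: 0.0
```

jog_arm([
  {"gripper":0.03,"slide":[0,0,0],"spin":0},
  {"gripper":0.03,"slide":[0,0,0],"spin":0},
  {"gripper":0.03,"slide":[0,0,0],"spin":0},
  {"gripper":0.03,"slide":[0,0,0],"spin":0},
  {"gripper":0.03,"slide":[0,0,0],"spin":0},
  {"gripper":0.03,"slide":[0,0,0],"spin":0},
], squeeze=18)

```text
time_s: 24.75
ee_pos: [0.4264, -0.2871, 0.2405]
eef_rot: [3.141, 0.001, 1.676]
force: [-0.2, 0.9, 5.8]
grip_width: 0.0546
grip_force: 18.0
```

jog_arm([
  {"gripper":0.03,"slide":[0,0,-0.02],"spin":0},
  {"gripper":0.03,"slide":[0,0,-0.06],"spin":0},
  {"gripper":0.03,"slide":[0,0,-0.105],"spin":0},
  {"gripper":0.03,"slide":[0,0,-0.15],"spin":0},
  {"gripper":0.03,"slide":[0,0,-0.16],"spin":0},
  {"gripper":0.03,"slide":[0,0,-0.16],"spin":0},
])

```text
time_s: 25.35
ee_pos: [0.4262, -0.2869, 0.4011]
eef_rot: [3.14, 0.002, 1.676]
force: [-0.0, -0.5, -1.2]
grip_width: 0.0547
grip_force: 18.0
```

```bash
python3 -c "
from h import *
go((.44,-.17,.22,-45),(.479,-.066,.22,-92),(.479,-.066,.0675,-92))"
```

```text
t 25.4 grasp pt [ 0.4262 -0.2869  0.2211] phi 6.0 q6 -0.77 F [-0.  -0.5 -1.2] w 0.055 gf 18.0 tilt [1.7989e+02 1.1000e-01]
-> slide [0.1148, 0.0259, 0.0011] spin 0.890 rows>=5.9 q6 end 0.42
-> slide [0.1011, -0.0460, -0.0000] spin 0.820 rows>=5.5 q6 end 1.47
-> slide [0.0000, 0.0000, 0.1525] spin 0.000 rows>=3.1 q6 end 1.47
```

jog_arm([
  {"gripper":0.03,"slide":[0.018,0.004,0],"spin":0.13},
  {"gripper":0.03,"slide":[0.037,0.008,0],"spin":0.27},
  {"gripper":0.03,"slide":[0.056,0.012,0],"spin":0.41},
  {"gripper":0.03,"slide":[0.075,0.017,0],"spin":0.55},
  {"gripper":0.03,"slide":[0.095,0.021,0],"spin":0.69},
  {"gripper":0.03,"slide":[0.1148,0.0259,0],"spin":0.83},
  {"gripper":0.03,"slide":[0.1148,0.0259,0],"spin":0.89},
])

```text
time_s: 26.05
ee_pos: [0.4401, -0.1684, 0.3978]
eef_rot: [-3.138, 0.001, 0.782]
force: [-0.7, -0.5, -0.5]
grip_width: 0.0546
grip_force: 18.0
```

jog_arm([
  {"gripper":0.03,"slide":[0.017,-0.008,0],"spin":0.14},
  {"gripper":0.03,"slide":[0.034,-0.015,0],"spin":0.28},
  {"gripper":0.03,"slide":[0.051,-0.023,0],"spin":0.42},
  {"gripper":0.03,"slide":[0.068,-0.031,0],"spin":0.56},
  {"gripper":0.03,"slide":[0.085,-0.039,0],"spin":0.7},
  {"gripper":0.03,"slide":[0.1011,-0.046,0],"spin":0.82},
  {"gripper":0.03,"slide":[0.1011,-0.046,0],"spin":0.82},
  {"gripper":0.03,"slide":[0.1011,-0.046,0],"spin":0.82},
])

```text
time_s: 26.85
ee_pos: [0.4788, -0.0662, 0.3985]
eef_rot: [-3.141, 0.002, -0.03]
force: [0.1, 0.0, -0.1]
grip_width: 0.0546
grip_force: 18.0
```

```bash
python3 -c "
from h import *
im,d=save('scene','pics/s2.png')
cv2.imwrite('pics/s2c.png',cv2.resize(im[110:310,240:460,::-1],None,fx=2.8,fy=2.8,interpolation=cv2.INTER_CUBIC))
go((.479,-.066,.0675,-92))"
```

```text
t 26.9 grasp pt [ 0.4788 -0.0665  0.2188] phi -91.8 q6 1.39 F [-0.6 -0.5 -0.7] w 0.055 gf 18.0 tilt [-1.7999e+02  1.0000e-01]
-> slide [0.0002, -0.0005, 0.1513] spin 0.004 rows>=3.0 q6 end 1.47
```

View pics/s2c.png

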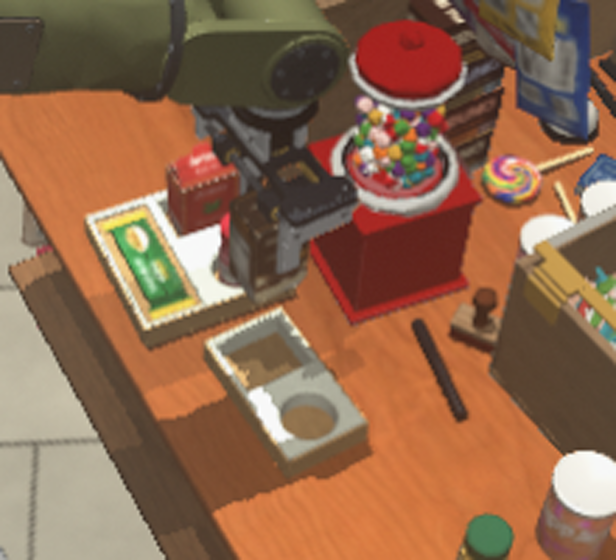

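Carton hangs upright over the small box's rectangular pocket, at crop (265,250) with the pocket below at (265,360). Lowering.

jog_arm([
  {"gripper":0.03,"slide":[0,0,0.03],"spin":0.003},
  {"gripper":0.03,"slide":[0,0,0.065],"spin":0.003},
  {"gripper":0.03,"slide":[0,0,0.095],"spin":0.003},
  {"gripper":0.03,"slide":[0,0,0.11],"spin":0.003},
  {"gripper":0.03,"slide":[0,0,0.122],"spin":0.003},
  {"gripper":0.03,"slide":[0,0,0.134],"spin":0.003},
  {"gripper":0.03,"slide":[0,0,0.144],"spin":0.003},
  {"gripper":0.03,"slide":[0,0,0.147],"spin":0.003},
])

```text
time_s: 27.7
ee_pos: [0.4788, -0.0662, 0.2521]
eef_rot: [-3.141, 0.001, -0.037]
force: [0.8, -1.2, 0.2]
grip_width: 0.055
grip_force: 18.0
```

jog_arm([
  {"gripper":0.03,"slide":[0,0,0.001],"spin":0},
  {"gripper":0.03,"slide":[0,0,0.003],"spin":0},
  {"gripper":0.03,"slide":[0,0,0.004],"spin":0},
  {"gripper":0.03,"slide":[0,0,0.004],"spin":0},
])

```text
time_s: 28.1
ee_pos: [0.479, -0.0661, 0.2491]
eef_rot: [3.142, -0.0, -0.037]
force: [-0.6, 0.2, -1.1]
grip_width: 0.0548
grip_force: 18.0
```

jog_arm([
  {"gripper":0.03,"slide":[0,0,0.0015],"spin":0},
  {"gripper":0.03,"slide":[0,0,0.003],"spin":0},
  {"gripper":0.03,"slide":[0,0,0.0038],"spin":0},
  {"gripper":0.03,"slide":[0,0,0.0038],"spin":0},
])

```text
time_s: 28.5
ee_pos: [0.479, -0.066, 0.2455]
eef_rot: [3.142, -0.0, -0.037]
force: [-1.7, 1.0, 5.2]
grip_width: 0.0548
grip_force: 18.0
```

jog_arm([
  {"gripper":0.065,"slide":[0,0,0],"spin":0},
  {"gripper":0.07,"slide":[0,0,0],"spin":0},
  {"gripper":0.07,"slide":[0,0,0],"spin":0},
  {"gripper":0.07,"slide":[0,0,-0.005],"spin":0},
  {"gripper":0.07,"slide":[0,0,-0.04],"spin":0},
  {"gripper":0.07,"slide":[0,0,-0.085],"spin":0},
  {"gripper":0.07,"slide":[0,0,-0.13],"spin":0},
  {"gripper":0.07,"slide":[0,0,-0.16],"spin":0},
])

```text
time_s: 29.3
ee_pos: [0.4786, -0.066, 0.4087]
eef_rot: [3.141, -0.003, -0.037]
force: [0.6, 0.9, -0.1]
grip_width: 0.07
grip_force: 0.0
```

```bash
python3 -c "
from h import *
go((.5135,-.3815,.225,-92),(.5135,-.3815,.062,-92))"
```

```text
t 29.3 grasp pt [ 0.4786 -0.066   0.2287] phi -92.1 q6 1.40 F [ 0.6  0.9 -0.1] w 0.070 gf 0.0 tilt [179.97  -0.19]
-> slide [0.0466, 0.3140, 0.0037] spin -0.002 rows>=6.3 q6 end 0.97
-> slide [0.0000, 0.0000, 0.1630] spin 0.000 rows>=3.3 q6 end 0.97
```

jog_arm([
  {"gripper":0.07,"slide":[0.006,0.04,0],"spin":0},
  {"gripper":0.07,"slide":[0.013,0.085,0],"spin":0},
  {"gripper":0.07,"slide":[0.02,0.13,0],"spin":0},
  {"gripper":0.07,"slide":[0.026,0.175,0],"spin":0},
  {"gripper":0.07,"slide":[0.033,0.22,0],"spin":0},
  {"gripper":0.07,"slide":[0.039,0.265,0],"spin":0},
  {"gripper":0.07,"slide":[0.0466,0.3,0],"spin":0},
  {"gripper":0.07,"slide":[0.0466,0.314,0],"spin":0},
])

```text
time_s: 30.1
ee_pos: [0.5135, -0.3843, 0.4046]
eef_rot: [-3.141, 0.001, -0.039]
force: [0.3, 0.6, -0.1]
grip_width: 0.0695
grip_force: 0.0
```

jog_arm([
  {"gripper":0.07,"slide":[0,0,0],"spin":0},
  {"gripper":0.07,"slide":[0,0,0],"spin":0},
  {"gripper":0.07,"slide":[0,0,0],"spin":0},
])

```text
time_s: 30.4
ee_pos: [0.514, -0.3802, 0.4056]
eef_rot: [3.142, -0.0, -0.036]
force: [0.5, -0.7, 0.6]
grip_width: 0.07
grip_force: 0.0
```

```bash
python3 -c "
from h import *
im,d=save('scene','pics/j1.png')
cv2.imwrite('pics/j1c.png',cv2.resize(im[150:360,240:480,::-1],None,fx=2.7,fy=2.7,interpolation=cv2.INTER_CUBIC))
go((.5135,-.3815,.062,-92))"
```

```text
t 30.4 grasp pt [ 0.514  -0.3802  0.2257] phi -92.1 q6 0.91 F [ 0.1 -0.1  0.2] w 0.070 gf 0.0 tilt [ 1.7999e+02 -3.0000e-02]
-> slide [-0.0005, 0.0013, 0.1637] spin -0.001 rows>=3.3 q6 end 0.97
```

View pics/j1c.png

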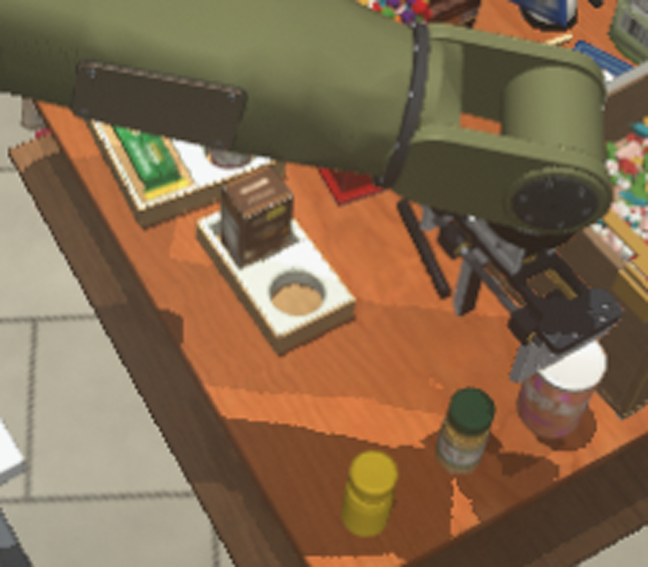

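Short carton sits in its pocket (crop 255,215), and the green jar (465,430) is the target, not the yellow one (370,495). Descend, grip, lift.

jog_arm([
  {"gripper":0.07,"slide":[-0.0005,0.001,0.04],"spin":0},
  {"gripper":0.07,"slide":[-0.0005,0.001,0.075],"spin":0},
  {"gripper":0.07,"slide":[-0.0005,0.001,0.1],"spin":0},
  {"gripper":0.07,"slide":[-0.0005,0.001,0.12],"spin":0},
  {"gripper":0.07,"slide":[-0.0005,0.001,0.14],"spin":0},
  {"gripper":0.07,"slide":[-0.0005,0.001,0.155],"spin":0},
  {"gripper":0.07,"slide":[-0.0005,0.001,0.164],"spin":0},
  {"gripper":0.07,"slide":[-0.0005,0.001,0.164],"spin":0},
])

```text
time_s: 31.25
ee_pos: [0.5133, -0.3822, 0.2404]
eef_rot: [-3.141, 0.001, -0.037]
force: [-0.6, 0.3, 0.3]
grip_width: 0.0701
grip_force: 0.0
```

jog_arm([
  {"gripper":0.03,"slide":[0,0,0],"spin":0},
  {"gripper":0.03,"slide":[0,0,0],"spin":0},
  {"gripper":0.03,"slide":[0,0,0],"spin":0},
  {"gripper":0.03,"slide":[0,0,0],"spin":0},
  {"gripper":0.03,"slide":[0,0,0],"spin":0},
  {"gripper":0.03,"slide":[0,0,0],"spin":0},
], squeeze=18)

```text
time_s: 31.85
ee_pos: [0.5134, -0.3826, 0.2418]
eef_rot: [3.141, -0.001, -0.037]
force: [-0.8, 0.8, 5.1]
grip_width: 0.0446
grip_force: 18.0
```

jog_arm([
  {"gripper":0.03,"slide":[0,0,-0.02],"spin":0},
  {"gripper":0.03,"slide":[0,0,-0.06],"spin":0},
  {"gripper":0.03,"slide":[0,0,-0.105],"spin":0},
  {"gripper":0.03,"slide":[0,0,-0.14],"spin":0},
  {"gripper":0.03,"slide":[0,0,-0.15],"spin":0},
  {"gripper":0.03,"slide":[0,0,-0.15],"spin":0},
])

```text
time_s: 32.45
ee_pos: [0.5132, -0.3825, 0.3918]
eef_rot: [3.141, -0.001, -0.037]
force: [1.1, -0.2, -1.9]
grip_width: 0.0444
grip_force: 18.0
```

```bash
python3 -c "
from h import *
go((.476,-.1545,.212,-92),(.476,-.1545,.067,-92))"
```

```text
t 32.5 grasp pt [ 0.5132 -0.3825  0.2118] phi -92.1 q6 0.91 F [ 1.1 -0.2 -1.9] w 0.044 gf 18.0 tilt [ 1.7994e+02 -7.0000e-02]
-> slide [-0.0457, -0.2265, -0.0002] spin -0.002 rows>=4.6 q6 end 1.29
-> slide [0.0000, 0.0000, 0.1450] spin 0.000 rows>=2.9 q6 end 1.29
```

jog_arm([
  {"gripper":0.03,"slide":[-0.007,-0.035,0],"spin":0},
  {"gripper":0.03,"slide":[-0.015,-0.075,0],"spin":0},
  {"gripper":0.03,"slide":[-0.023,-0.115,0],"spin":0},
  {"gripper":0.03,"slide":[-0.031,-0.155,0],"spin":0},
  {"gripper":0.03,"slide":[-0.039,-0.195,0],"spin":0},
  {"gripper":0.03,"slide":[-0.0457,-0.2265,0],"spin":0},
  {"gripper":0.03,"slide":[-0.0457,-0.2265,0],"spin":0},
  {"gripper":0.03,"slide":[-0.0457,-0.2265,0],"spin":0},
])

```text
time_s: 33.25
ee_pos: [0.476, -0.1543, 0.3896]
eef_rot: [-3.141, 0.002, -0.036]
force: [-0.6, -0.3, -0.8]
grip_width: 0.0448
grip_force: 18.0
```

jog_arm([
  {"gripper":0.03,"slide":[0,0,0],"spin":0},
  {"gripper":0.03,"slide":[0,0,0.03],"spin":0},
  {"gripper":0.03,"slide":[0,0,0.065],"spin":0},
  {"gripper":0.03,"slide":[0,0,0.09],"spin":0},
  {"gripper":0.03,"slide":[0,0,0.1],"spin":0},
  {"gripper":0.03,"slide":[0,0,0.1],"spin":0},
])

```text
time_s: 33.85
ee_pos: [0.476, -0.1552, 0.29]
eef_rot: [-3.141, 0.002, -0.038]
force: [-0.1, 0.3, -1.0]
grip_width: 0.0447
grip_force: 18.0
```

```bash
python3 -c "
from h import *
go((.476,-.1545,.067,-92))"
```

```text
t 33.9 grasp pt [ 0.476  -0.1552  0.11  ] phi -92.2 q6 1.22 F [-0.1  0.3 -1. ] w 0.045 gf 18.0 tilt [-1.7995e+02  1.4000e-01]
-> slide [-0.0000, -0.0007, 0.0430] spin -0.003 rows>=0.9 q6 end 1.29
```

jog_arm([
  {"gripper":0.03,"slide":[0,0,0.012],"spin":0},
  {"gripper":0.03,"slide":[0,0,0.022],"spin":0},
  {"gripper":0.03,"slide":[0,0,0.032],"spin":0},
  {"gripper":0.03,"slide":[0,0,0.037],"spin":0},
  {"gripper":0.03,"slide":[0,0,0.039],"spin":0},
  {"gripper":0.03,"slide":[0,0,0.04],"spin":0},
  {"gripper":0.03,"slide":[0,0,0.04],"spin":0},
])

```text
time_s: 34.55
ee_pos: [0.4761, -0.1545, 0.2513]
eef_rot: [3.142, -0.0, -0.037]
force: [-0.3, -0.2, -0.4]
grip_width: 0.0447
grip_force: 18.0
```

jog_arm([
  {"gripper":0.03,"slide":[0,0,0.001],"spin":0},
  {"gripper":0.03,"slide":[0,0,0.0018],"spin":0},
  {"gripper":0.03,"slide":[0,0,0.0018],"spin":0},
])

```text
time_s: 34.85
ee_pos: [0.476, -0.1545, 0.2494]
eef_rot: [3.142, -0.0, -0.037]
force: [1.2, -0.3, -0.6]
grip_width: 0.0446
grip_force: 18.0
```

jog_arm([
  {"gripper":0.03,"slide":[0,0,0.0015],"spin":0},
  {"gripper":0.03,"slide":[0,0,0.0028],"spin":0},
  {"gripper":0.03,"slide":[0,0,0.0034],"spin":0},
  {"gripper":0.03,"slide":[0,0,0.0034],"spin":0},
])

```text
time_s: 35.25
ee_pos: [0.4761, -0.1545, 0.2467]
eef_rot: [3.142, -0.0, -0.037]
force: [-3.9, 1.8, 10.6]
grip_width: 0.045
grip_force: 18.0
```

On the floor. Release, rise, back off and check.

jog_arm([
  {"gripper":0.06,"slide":[0,0,-0.0005],"spin":0},
  {"gripper":0.06,"slide":[0,0,-0.0005],"spin":0},
  {"gripper":0.06,"slide":[0,0,-0.0005],"spin":0},
  {"gripper":0.06,"slide":[0,0,-0.005],"spin":0},
  {"gripper":0.06,"slide":[0,0,-0.04],"spin":0},
  {"gripper":0.06,"slide":[0,0,-0.085],"spin":0},
  {"gripper":0.06,"slide":[0,0,-0.13],"spin":0},
  {"gripper":0.06,"slide":[0,0,-0.18],"spin":0},
])

```text
time_s: 36.05
ee_pos: [0.4756, -0.1544, 0.4277]
eef_rot: [-3.141, 0.001, -0.037]
force: [0.5, -0.5, -0.9]
grip_width: 0.0599
grip_force: 0.0
```

jog_arm([
  {"gripper":0.06,"slide":[-0.02,0.045,0],"spin":0},
  {"gripper":0.06,"slide":[-0.04,0.09,0],"spin":0},
  {"gripper":0.06,"slide":[-0.06,0.135,0],"spin":0},
  {"gripper":0.06,"slide":[-0.08,0.18,0],"spin":0},
  {"gripper":0.06,"slide":[-0.1,0.22,0],"spin":0},
  {"gripper":0.06,"slide":[-0.1,0.25,0],"spin":0},
  {"gripper":0.06,"slide":[-0.1,0.25,0],"spin":0},
  {"gripper":0.06,"slide":[-0.1,0.25,0],"spin":0},
])

```text
time_s: 36.85
ee_pos: [0.3666, -0.4007, 0.4258]
eef_rot: [-3.141, 0.0, -0.038]
force: [-0.1, 0.8, -0.2]
grip_width: 0.0595
grip_force: 0.0
```

```bash
python3 -c "
from h import *
im,d=save('scene','pics/e.png'); t,e=save('top','pics/et.png')
cv2.imwrite('pics/ec.png',np.hstack([cv2.resize(im[100:300,220:440],(400,364),interpolation=cv2.INTER_CUBIC),cv2.resize(t[140:260,230:362],(400,364),interpolation=cv2.INTER_CUBIC)])[:,:,::-1])
P=cloud('top',e)
for n,x,y,h in [('tall',.531,.1445,.127),('red',.519,.048,.101),('short',.479,-.066,.107),('green',.476,-.1545,.101)]:
  q=(e>0)&(np.hypot(P[...,0]-x,P[...,1]-y)<.05)&(abs(P[...,2]-h)<.015)
  print(n,q.sum(),((P[q].min(0)+P[q].max(0))/2).round(3) if q.any() else 0, np.percentile(P[q][:,2],[50,95]).round(3) if q.any() else 0)
"
```

```text
tall 84 [0.532 0.141 0.12 ] [0.118 0.125]
red 156 [0.521 0.048 0.096] [0.101 0.104]
short 340 [ 0.481 -0.067  0.103] [0.106 0.109]
green 163 [ 0.478 -0.155  0.097] [0.101 0.104]
```

View pics/ec.png

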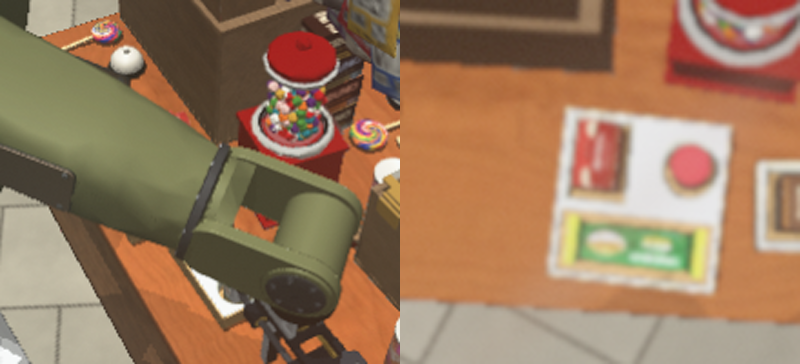

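In the top crop the bar, tall carton and red jar sit in their pockets. The top heights (0.101 for both jars, 0.106 and 0.125 for the short and tall cartons) match things standing on floors at 5 mm.

```bash
python3 -c "
from station import workorder
print(workorder.hand_in())"
```

```text
the job is handed in; nothing more can be done
None
```

I handed the job in at about 37 s: the larger box holds the bar, tall carton and red-lid jar, the smaller box holds the short carton and green-lid jar, all seated by the final camera check; the tin, bell, lollipop and yellow jar were not touched.

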